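Load a round lid blank into the embossing press

ROBOT

A 6-joint arm with a two-finger parallel gripper is mounted at the origin on the work surface. World frame = base frame: x ahead of the robot, y to its left, z up, the work surface at z = 0. Lengths are in m, angles in degrees, forces in N, time in s.
With the tool pointing down it reaches from about 0.35 to 0.875 m from the base axis. Payload 4.2 kg.
Tool frame: the origin (TCP) lies at the very end of the fingers, on their centre line; the grasp point (between the pads) lies 19 mm behind it (r.hold_point_z is the distance from the TCP to the grasp point, in m); z points along the fingers, y is the direction in which the jaws open and shut (so a half turn about z gives the same grasp; the last joint's range is limited). The gripper opens to 87 mm and grips with 3 to 60 N. Pads are 19 mm wide; open, the fingers measure 117 mm over their backs; the gripper's body (75 mm by 190 mm) begins 51 mm behind the grasp point.
Start: joints at [-61.845, 22.042, 0.453, 0, -68.411, -14.817], TCP at [0.144, -0.608, 0.223] pointing down, gripper open.
Joint ranges: [-179.83, 179.83], [-69.29, 118.12], [-61.27, 80.66], [-181.25, 117.63], [-171.15, -9.14], [-177.46, 177.46]. Speed limits (degrees/s): [159.86, 159.86, 180, 180, 180, 180].

INTERFACE

Orientations are given as a 3x3 rotation matrix whose columns are the frame's x, y, z axes.
In Python, from station import r, cams, ticket gives the robot as it stands.
- The arm moves only by the tool drive_tool, never from a script. Its argument "deltas" is a list of rows, each an object of numbers: "dx", "dy", "dz": the shift along the tool's x, y, z in m; "wx", "wy", "wz": the turn, a rotation vector about the tool's x, y, z in degrees. A call has 1 to 20 rows; each row is the pose to reach, as a shift and turn from the pose commanded when the call began, along the tool's axes at that moment; what a row does not reach only later rows make up. A row lasts 1/10 s, in which the tool goes at most 50 mm and 8.59 degrees, less where a joint would pass 70% of its speed; a pose out of reach is approached as far as the arm can. A call with a gripper value outside its range is refused whole. "gripper" is the opening, from 0 (shut) to 1 (fully open), set as the call begins (left out, the last holds). The fingers move at their own pace and stop on an object; the grip force is fixed at half the most. Time passes only in rows, so rows that repeat a pose let the fingers close. It gives the time, the measured TCP pose, the force and the opening at its end, in the units of the state.
- r.sense(): the state, without advancing time (a new reading comes with each control period).
- cams.capture(name): name is "side" or "top" or "wrist"; returns the picture (384x512x3 uint8, red, green, blue); there is no depth.
- cams.camera_model(name): a dict with "intrinsics" (3x3 intrinsics, pixels), "extrinsics" (4x4, takes a point from world to camera coordinates); the wrist camera has in their place "T_tool_cam" (4x4, takes a point from camera to tool coordinates, whose origin is the TCP and whose axes are the flange's). Camera axes: x right, y down, z forward; pixel columns grow to the right and rows downward; lengths in m; the calibration is good to about 2 mm. The wrist camera is an equidistant fisheye: a pixel r from the principal point sees the ray r / f radians off the axis. A picture is of the moment at which its call begins: read the wrist's pose just before it. camera_model takes no time and is no camera call.
- ticket.finish_job(): hands the job in, once; it reports no verdict.
The state is a dict: "time_s": time; "joints": joint angles; "joint_velocities": joint speeds; "effort": joint torques, N m; "tcp_pos": TCP position; "ee_rot": TCP orientation; "wrist_force": force on the tool from outside, world axes, zero at the start; "moment": the same for the moment, N m; "gripper_width": opening from 0.0 (shut) to 1.0 (fully open).
Only numpy, scipy, OpenCV 4.12 (cv2) and the standard library are available. Lean on these libraries where they do the work, as an engineer would, in place of code of your own. Each camera call takes 0.05 s, during which the arm holds its last target.

TASK

Take the round wooden blank and lay it in the round cavity of the press's sloping die, held square to the slope and right down in place before you let go, not dropped in. Then swing the hinged pressing plate down over it until it is fully closed, and leave everything else on the ledge where it is.

Things in the scene. Friction and masses are not known exactly. Their poses are not given: they have to be found in the camera images.
- round_blank: the loose round wooden blank (a jar-lid blank): plain disc 64 mm across, 24 mm thick, 40 to 75 g, lying flat on the ledge; origin at the centre of its underside, z its axis. Either face may go down
- round_blank_center (a point): the centre of the round blank (12 mm above its underside)
- die: aluminium die plate 160 (its x) x 130 (its y) x 22 mm, fixed on the press's stand, sloping 35 degrees: z is the outward normal of its upper face, leaning to the robot's left (+y side, within about 20 degrees); x runs up the slope, to the robot's right; y is level, away from the robot. Origin at the centre of its underside, 66 mm above the ledge; upper face at z = 22 mm
- press: the fixed steel stand under the die: foot plate 200 x 150 x 12 mm on the ledge, short posts up to the die; origin under its centre, x and y level, x towards the high side of the slope. The die's upper edge carries two ears 10 mm thick at y = +-58 mm, rising 38 mm above the die face, that hold the plate's hinge
- cavity (a point): centre of the mouth of the round cavity, level with the die's upper face, axes as those of the die. The cavity is 67.5 mm across, 9 mm deep, with a small chamfer; the seated blank's underside lies 9 mm below the face, its centre 3 mm above it and its top 15 mm above it
- plate (a joint): angle of the hinged steel pressing plate, rad: 0 fully closed (parallel to the die face, its pad then 1.5 mm above a seated blank), grows as it opens, to 2.4; starts open at 2.0 to 2.3 (about upright). Stiff hinge: it stays where it is left; moving it takes 2 to 5 N at the hand bar. It cannot close over a blank that is not seated
- plate_hinge (a point): middle of the hinge axis, parallel to the die's y, 90 mm up the slope from the cavity centre, 27.5 mm above the face. Axes turn with the plate: -x points to the hand bar, +z is the normal of the plate's outer side (up when closed, to the robot's right when open). Plate: 90 mm wide (y), 10 mm thick (5 mm either side of the axis), from 10 to 125 mm from the axis
- plate_bar (a point): middle of the wooden hand bar on the plate's free edge: 18 mm thick, 110 mm long, parallel to the hinge and 160 mm from it, held by two 8 mm rods at y = +-40 mm, with 26 mm clear between bar and plate; axes as plate_hinge
- square_blank: another loose wooden blank, square 60 x 60 x 24 mm; does not fit the cavity; origin at the centre of its underside; leave alone
- oblong_blank: another loose wooden blank, oblong 95 (its x) x 45 (its y) x 24 mm; does not fit the cavity; origin at the centre of its underside; leave alone
- bowl: orange plastic bowl, 124 mm across, 52 mm high; origin under its centre; leave alone
- jar: shut glass jar, 70 mm across, 85 mm high; origin under its centre; leave alone
- teaspoon: steel teaspoon 140 mm long, lying along its x, about 20 mm high at most; leave alone
- wooden_spoon: wooden spoon 260 mm long, lying along its x, about 25 mm high at most; leave alone
- cup: white cup, 72 mm across, 70 mm high; origin under its centre; leave alone
- jar_ring: steel jar screw ring, 76 mm across, 14 mm high, lying flat; origin under its centre; leave alone
Mind the look-alikes: they are no part of the job. What is shaped like the round_blank but turquoise is not meant.

How it is judged:
By the outcome, as a careful person would: the job done as asked, in the order asked, and still so for the second after the job is handed in, with the robot touching nothing.
It also fails if it takes over 54 s, if anything falls off the work surface, if the arm or the gripper's body presses on something with over 40 N, if the wrist force passes 120 N, or if a joint passes its speed limit or range.

## Working session

There is one attempt and no reset: what is moved stays moved. The work goes in short steps, Python scripts to look and compute and a tool call to move; the robot and the scene stay as the last step left them, time stands still between calls to the robot, and variables do not carry over. Pictures are saved under pics/ and viewed, and the job is handed in when it is done.

Besides the shell and the picture viewer there is one more tool, called by a JSON object that holds its "method" and its "body", one argument or row to a line. drive_tool: Moves the arm, as the interface text tells. Its arguments: {"type":"object","properties":{"deltas":{"type":"array","items":{"type":"object","properties":{"dx":{"type":"number"},"dy":{"type":"number"},"dz":{"type":"number"},"wx":{"type":"number"},"wy":{"type":"number"},"wz":{"type":"number"}}}},"gripper":{"type":"number"}},"required":["deltas"]}

```bash
ls; mkdir -p pics
python3 - <<'E'
from station import r,cams,ticket
import cv2,json
import numpy as np
np.set_printoptions(precision=4,suppress=True)
for n in ["side","top","wrist"]:
    im=cams.capture(n); cv2.imwrite(f"pics/{n}0.png",im[:,:,::-1])
    m=cams.camera_model(n); 
    for k,v in m.items(): print(n,k,np.array(v) if not isinstance(v,str) else v)
s=r.sense()
print(s, r.hold_point_z)
E
```

```text
pics
side intrinsics [[409.8356   0.     254.8734]
 [  0.     409.8356 187.9467]
 [  0.       0.       1.    ]]
side extrinsics [[ 0.8539  0.5202 -0.0172 -0.4673]
 [ 0.3559 -0.6077 -0.71   -0.1019]
 [-0.3797  0.6001 -0.704   1.3953]
 [ 0.      0.      0.      1.    ]]
top intrinsics [[383.3854   0.     257.1955]
 [  0.     383.3854 185.1308]
 [  0.       0.       1.    ]]
top extrinsics [[-0.0067 -0.9997 -0.0252  0.008 ]
 [-0.9891  0.0103 -0.1465  0.5587]
 [ 0.1468  0.0239 -0.9889  1.2087]
 [ 0.      0.      0.      1.    ]]
wrist intrinsics [[297.3186   0.     256.6478]
 [  0.     297.3186 190.9626]
 [  0.       0.       1.    ]]
wrist T_tool_cam [[-0.0003 -0.9657 -0.2595  0.0703]
 [ 1.     -0.0002 -0.0003 -0.0003]
 [ 0.0003 -0.2595  0.9657 -0.1616]
 [ 0.      0.      0.      1.    ]]
{'time_s': 0.15, 'joints': array([-61.845 ,  22.0806,   0.3973,  -0.0198, -68.4125, -14.818 ]), 'joint_velocities': array([-0.0477, -0.2253,  0.3098,  0.0233,  0.0208, -0.0162]), 'effort': array([  0.0002, -39.1052,  18.7588,   4.2224,   0.0124,  -0.0001]), 'tcp_pos': array([ 0.1441, -0.6077,  0.2217]), 'ee_rot': array([[-0.9731, -0.2306, -0.0005],
       [-0.2306,  0.9731,  0.0016],
       [ 0.0001,  0.0017, -1.    ]]), 'wrist_force': array([ 0.6703,  0.211 , -0.3342]), 'moment': array([0.0813, 0.0131, 0.0177]), 'gripper_width': 0.9986774127452159} 0.0187
```

View pics/side0.png

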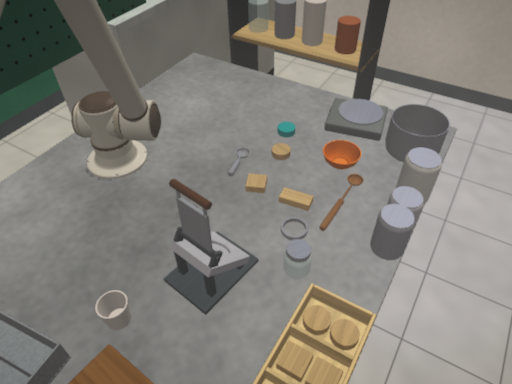

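View pics/top0.png

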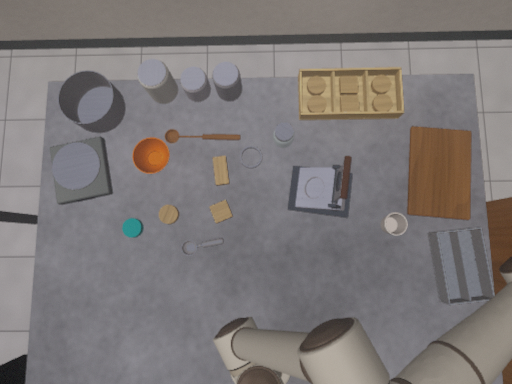

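View pics/wrist0.png

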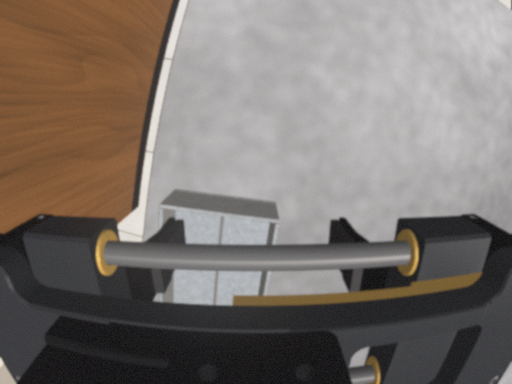

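The candidates for the round blank, in top-camera pixels:
- Loose wooden disc at (168,214), the same object as side (281,151).
- Turquoise disc at (132,228): wrong colour.
- Wooden discs in the sorted tray at (318,85), (318,103), (383,83) and (383,103): not lying loose on the ledge.
- Square blank at (221,212), oblong blank at (221,170) and ring at (251,158): wrong shape.

I choose (168,214) and will check it in a crop.

Run:
```python
import cv2,numpy as np
t=cv2.imread('pics/top0.png'); s=cv2.imread('pics/side0.png')
a=cv2.resize(t[130:260,110:260],None,fx=4,fy=4,interpolation=cv2.INTER_CUBIC)
cv2.imwrite('pics/c1.png',a)
b=cv2.resize(t[150:230,280:370],None,fx=7,fy=7,interpolation=cv2.INTER_CUBIC)
cv2.imwrite('pics/c2.png',b)
c=cv2.resize(s[165:310,155:265],None,fx=4,fy=4,interpolation=cv2.INTER_CUBIC)
cv2.imwrite('pics/c3.png',c)
```

```text
(no output)
```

View pics/c1.png

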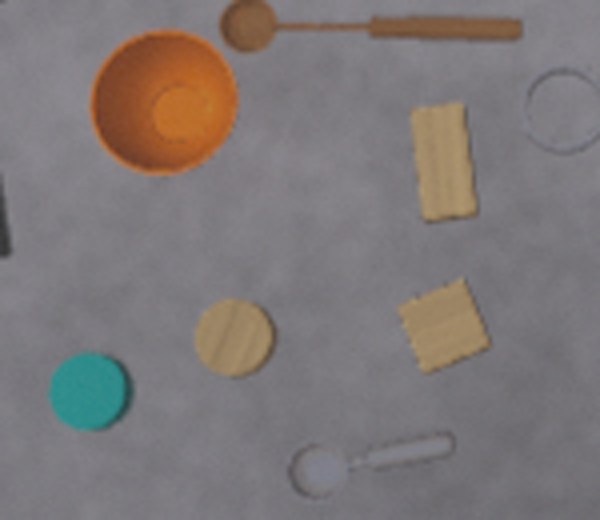

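View pics/c2.png

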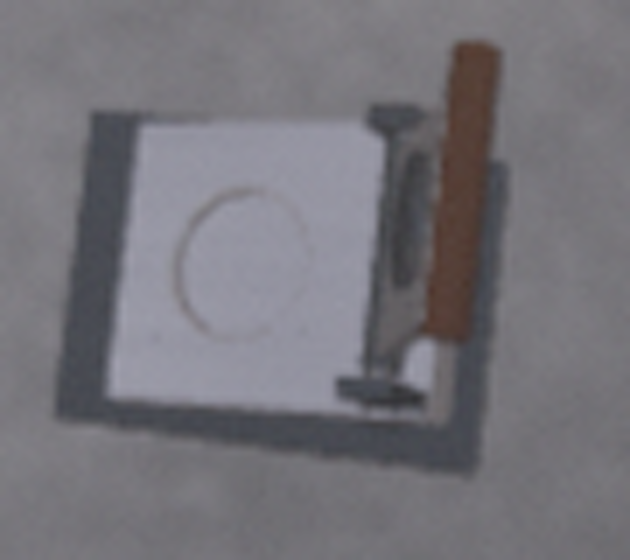

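View pics/c3.png

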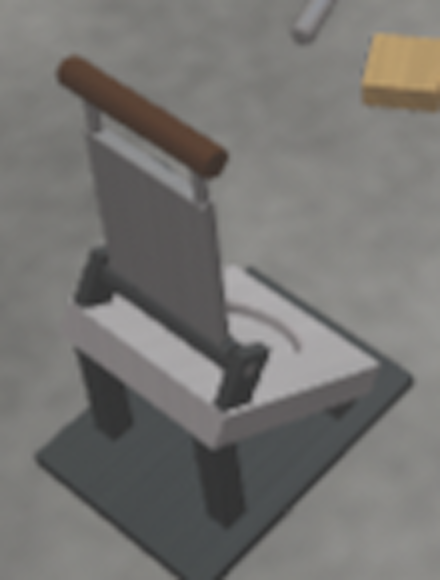

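The crop confirms it: a plain round wooden disc, centred at about (168,214) in the top view, well separated from the turquoise one.

```bash
cat > h.py <<'E'
import cv2,numpy as np
from station import r,cams,ticket
np.set_printoptions(precision=4,suppress=True)
def ray(n,px,pose=None):
    m=cams.camera_model(n); K=np.array(m['intrinsics']); px=np.atleast_2d(px).astype(float)
    u=(px[:,0]-K[0,2])/K[0,0]; v=(px[:,1]-K[1,2])/K[1,1]
    if n!='wrist':
        E=np.array(m['extrinsics']); R=E[:3,:3]; d=np.stack([u,v,np.ones_like(u)],1)
        d/=np.linalg.norm(d,axis=1)[:,None]
        return -R.T@E[:3,3], d@R
    th=np.hypot(u,v); k=np.sinc(th/np.pi)
    d=np.stack([u*k,v*k,np.cos(th)],1)
    T=np.array(m['T_tool_cam']); p,Rt=pose
    return p+Rt@T[:3,3], d@T[:3,:3].T@Rt.T
def plane(n,px,p0,nrm,pose=None):
    o,d=ray(n,px,pose); nrm=np.array(nrm,float)
    return o+d*(((np.array(p0)-o)@nrm)/(d@nrm))[:,None]
def zpl(n,px,z,pose=None): return plane(n,px,[0,0,z],[0,0,1],pose)
def tri(obs): # list (n,px,pose)
    A=np.zeros((3,3));b=np.zeros(3);L=[]
    for n,px,pose in obs:
        o,d=ray(n,px,pose); d=d[0]; P=np.eye(3)-np.outer(d,d); A+=P;b+=P@o;L.append((o,d))
    x=np.linalg.solve(A,b)
    return x,[np.linalg.norm(np.cross(x-o,d)) for o,d in L]
def proj(n,X,pose=None):
    m=cams.camera_model(n); K=np.array(m['intrinsics']); X=np.atleast_2d(X)
    if n!='wrist':
        E=np.array(m['extrinsics']); c=X@E[:3,:3].T+E[:3,3]; q=c/c[:,2:]
        return q@K.T[:, :2]
    T=np.array(m['T_tool_cam']); p,Rt=pose
    c=((X-p)@Rt-T[:3,3])@T[:3,:3]
    rr=np.hypot(c[:,0],c[:,1]); th=np.arctan2(rr,c[:,2])
    return np.stack([K[0,2]+K[0,0]*th*c[:,0]/rr,K[1,2]+K[0,0]*th*c[:,1]/rr],1)
def snap(n,f):
    s=r.sense(); im=cams.capture(n)[:,:,::-1].copy(); cv2.imwrite('pics/'+f,im)
    np.savez('pics/'+f+'.npz',p=s['tcp_pos'],R=s['ee_rot'])
    return im,(np.array(s['tcp_pos']),np.array(s['ee_rot']))
def load(f):
    z=np.load('pics/'+f+'.npz'); return cv2.imread('pics/'+f),(z['p'],z['R'])
E
python3 - <<'E'
from h import *
t=cv2.imread('pics/top0.png'); s=cv2.imread('pics/side0.png')
hsv=cv2.cvtColor(t,cv2.COLOR_BGR2HSV)
m=cv2.inRange(hsv,(10,50,90),(28,255,255))
x0,y0=150,195
sub=m[195:235,150:190]
c=max(cv2.findContours(sub,0,cv2.CHAIN_APPROX_NONE)[0],key=cv2.contourArea)+np.array([150,195])
print(cv2.minEnclosingCircle(c),cv2.fitEllipse(c), cv2.contourArea(c))
px=cv2.fitEllipse(c)[0]; print('blank',zpl('top',px,0.024))
# bar
for n,im,(a,b,c0,d) in(('top',t,(335,150,360,205)),('side',s,(160,170,220,215))):
    h=cv2.cvtColor(im,cv2.COLOR_BGR2HSV); m=cv2.inRange(h,(0,60,20),(15,255,200))[b:d,a:c0]
    c=max(cv2.findContours(m,0,cv2.CHAIN_APPROX_NONE)[0],key=cv2.contourArea)+np.array([a,b])
    R=cv2.minAreaRect(c); print(n,R,cv2.boxPoints(R).round(1).tolist())
# foot plate corners (top crop): px = 280+x/7,150+y/7
for nm,q in (('footNL',(57,415)),('footNR',(475,470)),('footFL',(92,110)),('footFR',(505,165))):
    print(nm,zpl('top',[(280+q[0]/7,150+q[1]/7)],0.012))
E
```

```text
((168.36842346191406, 214.0), 9.837135314941406) ((168.28211975097656, 213.90631103515625), (18.286142349243164, 19.14332389831543), 80.31240844726562) 273.5
blank [[0.4687 0.2967 0.024 ]]
top ((345.268310546875, 176.58535766601562), (5.963303089141846, 41.52225875854492), 6.34019136428833) [[340.0, 196.89999389648438], [344.6000061035156, 155.60000610351562], [350.5, 156.3000030517578], [345.8999938964844, 197.5]]
side ((189.8326416015625, 193.25596618652344), (46.612770080566406, 8.079976081848145), 33.17851257324219) [[168.10000610351562, 183.89999389648438], [172.5, 177.10000610351562], [211.60000610351562, 202.60000610351562], [207.10000610351562, 209.39999389648438]]
footNL [[ 0.4815 -0.0977  0.012 ]]
footNR [[ 0.4539 -0.2926  0.012 ]]
footFL [[ 0.6277 -0.1172  0.012 ]]
footFR [[ 0.5987 -0.3128  0.012 ]]
```

```bash
cat >> h.py <<'E'
from scipy.spatial.transform import Rotation as Ro
def rel(p,R,base=None):
    s=r.sense(); p0,R0=(np.array(s['tcp_pos']),np.array(s['ee_rot'])) if base is None else base
    d=R0.T@(np.array(p)-p0); w=Ro.from_matrix(R0.T@R).as_rotvec(degrees=True)
    print('d',d.round(4),'w',w.round(2))
def st():
    s=r.sense(); print(s['time_s'].__round__(2),'p',s['tcp_pos'],'F',s['wrist_force'],'M',s['moment'],'w',round(s['gripper_width'],3)); print(s['ee_rot']); print(s['joints'])
def Rdie(yaw,tilt=35.): # press x-axis heading yaw (deg); returns die axes
    a=np.radians(yaw); t=np.radians(tilt); xp=np.array([np.cos(a),np.sin(a),0]); z=np.array([0,0,1.])
    dx=xp*np.cos(t)+z*np.sin(t); n=-xp*np.sin(t)+z*np.cos(t); return np.stack([dx,np.cross(n,dx),n],1)
def Rdown(yawx): # tool down, tool x heading yawx
    a=np.radians(yawx); return np.array([[np.cos(a),np.sin(a),0],[np.sin(a),-np.cos(a),0],[0,0,-1.]])
E
python3 - <<'E'
from h import *
# bar endpoints & midpoint
x,e=tri([('top',(345.3,176.6),None),('side',(189.8,193.3),None)]); print('bar',x,e)
rel([.144,-.608,.38],Rdown(-98))
rel([.54,-.15,.39],Rdown(-98))
E
```

```text
bar [ 0.5383 -0.229   0.3071] [np.float64(0.0008940351702505646), np.float64(0.000894035170250647)]
d [ 0.0002 -0.     -0.1583] w [  0.09   0.05 -68.67]
d [-0.4907  0.3544 -0.1677] w [  0.09   0.05 -68.67]
```

{"method": "drive_tool", "body": {
  "deltas": [
    {"dz": -0.05, "wz": -8},
    {"dz": -0.1, "wz": -16},
    {"dz": -0.15, "wz": -24},
    {"dx": -0.03, "dy": 0.02, "dz": -0.168, "wz": -33},
    {"dx": -0.07, "dy": 0.05, "dz": -0.168, "wz": -41},
    {"dx": -0.11, "dy": 0.08, "dz": -0.168, "wz": -49},
    {"dx": -0.15, "dy": 0.11, "dz": -0.168, "wz": -57},
    {"dx": -0.19, "dy": 0.14, "dz": -0.168, "wz": -65},
    {"dx": -0.23, "dy": 0.17, "dz": -0.168, "wz": -68.7},
    {"dx": -0.27, "dy": 0.195, "dz": -0.168, "wz": -68.7},
    {"dx": -0.31, "dy": 0.225, "dz": -0.168, "wz": -68.7},
    {"dx": -0.35, "dy": 0.255, "dz": -0.168, "wz": -68.7},
    {"dx": -0.39, "dy": 0.28, "dz": -0.168, "wz": -68.7},
    {"dx": -0.43, "dy": 0.31, "dz": -0.168, "wz": -68.7},
    {"dx": -0.47, "dy": 0.34, "dz": -0.168, "wz": -68.7},
    {"dx": -0.49, "dy": 0.354, "dz": -0.168, "wz": -68.7},
    {"dx": -0.49, "dy": 0.354, "dz": -0.168, "wz": -68.7},
    {"dx": -0.49, "dy": 0.354, "dz": -0.168, "wz": -68.7},
    {"dx": -0.49, "dy": 0.354, "dz": -0.168, "wz": -68.7}
  ]
}}

```text
schema error: expected keys dx, dy, dz, wx, wy, wz
```

Run:
```python
from h import *
st(); im,_=snap('wrist','w1.png')
```

```text
0.15 p [ 0.1441 -0.6077  0.2217] F [ 0.6703  0.211  -0.3342] M [0.0813 0.0131 0.0177] w 0.999
[[-0.9731 -0.2306 -0.0005]
 [-0.2306  0.9731  0.0016]
 [ 0.0001  0.0017 -1.    ]]
[-61.845   22.0806   0.3973  -0.0198 -68.4125 -14.818 ]
```

View pics/w1.png

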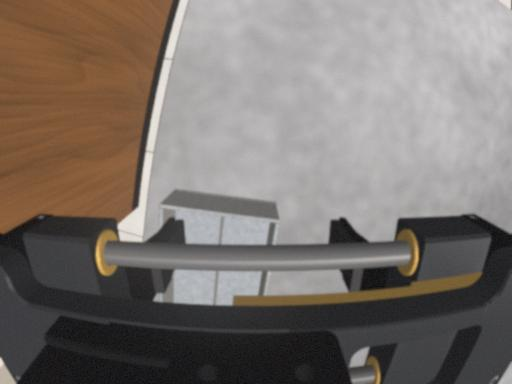

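All six keys are required in each row.

{"method": "drive_tool", "body": {
  "deltas": [
    {"dx": 0, "dy": 0, "dz": -0.05, "wx": 0, "wy": 0, "wz": -8},
    {"dx": 0, "dy": 0, "dz": -0.1, "wx": 0, "wy": 0, "wz": -16},
    {"dx": 0, "dy": 0, "dz": -0.15, "wx": 0, "wy": 0, "wz": -24},
    {"dx": -0.03, "dy": 0.02, "dz": -0.168, "wx": 0, "wy": 0, "wz": -33},
    {"dx": -0.07, "dy": 0.05, "dz": -0.168, "wx": 0, "wy": 0, "wz": -41},
    {"dx": -0.11, "dy": 0.08, "dz": -0.168, "wx": 0, "wy": 0, "wz": -49},
    {"dx": -0.15, "dy": 0.11, "dz": -0.168, "wx": 0, "wy": 0, "wz": -57},
    {"dx": -0.19, "dy": 0.14, "dz": -0.168, "wx": 0, "wy": 0, "wz": -65},
    {"dx": -0.23, "dy": 0.17, "dz": -0.168, "wx": 0, "wy": 0, "wz": -68.7},
    {"dx": -0.27, "dy": 0.195, "dz": -0.168, "wx": 0, "wy": 0, "wz": -68.7},
    {"dx": -0.31, "dy": 0.225, "dz": -0.168, "wx": 0, "wy": 0, "wz": -68.7},
    {"dx": -0.35, "dy": 0.255, "dz": -0.168, "wx": 0, "wy": 0, "wz": -68.7},
    {"dx": -0.39, "dy": 0.28, "dz": -0.168, "wx": 0, "wy": 0, "wz": -68.7},
    {"dx": -0.43, "dy": 0.31, "dz": -0.168, "wx": 0, "wy": 0, "wz": -68.7},
    {"dx": -0.47, "dy": 0.34, "dz": -0.168, "wx": 0, "wy": 0, "wz": -68.7},
    {"dx": -0.49, "dy": 0.354, "dz": -0.168, "wx": 0, "wy": 0, "wz": -68.7},
    {"dx": -0.49, "dy": 0.354, "dz": -0.168, "wx": 0, "wy": 0, "wz": -68.7},
    {"dx": -0.49, "dy": 0.354, "dz": -0.168, "wx": 0, "wy": 0, "wz": -68.7},
    {"dx": -0.49, "dy": 0.354, "dz": -0.168, "wx": 0, "wy": 0, "wz": -68.7}
  ]
}}

```text
time_s: 2.1
tcp_pos: [0.5387, -0.1514, 0.3908]
ee_rot: [[-0.139, -0.99, 0.0], [-0.99, 0.139, -0.0], [0.0, -0.0, -1.0]]
wrist_force: [-0.4, -0.3, 0.2]
gripper_width: 0.995
```

Run:
```python
from h import *
st(); im,_=snap('wrist','w1.png')
```

```text
2.1 p [ 0.5387 -0.1514  0.3908] F [-0.3684 -0.2949  0.2381] M [ 0.046   0.1265 -0.0075] w 0.995
[[-0.1395 -0.9902  0.    ]
 [-0.9902  0.1395 -0.0002]
 [ 0.0002 -0.     -1.    ]]
[  0.9049  11.7192   9.4727   0.0097 -87.7529  -8.9227]
```

View pics/w1.png

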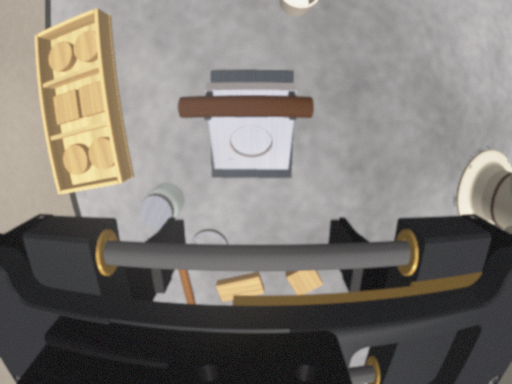

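Run:
```python
import cv2
t=cv2.imread('pics/w1.png')
cv2.imwrite('pics/w1c.png',cv2.resize(t[60:190,170:325],None,fx=5,fy=4.5 and 5,interpolation=cv2.INTER_CUBIC)[:600])
```

```text
(no output)
```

View pics/w1c.png

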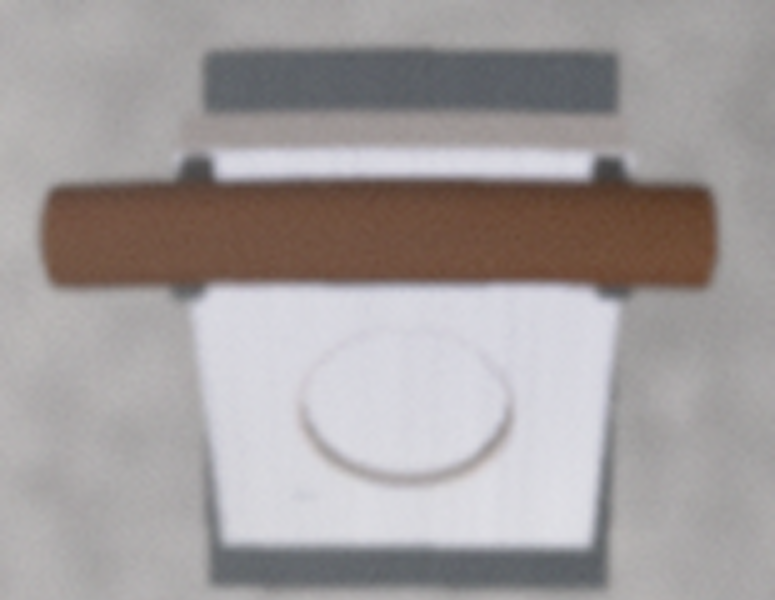

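Run:
```python
from h import *
im,pose=load('w1.png')
f=lambda q:[(170+(q[0]+.5)/5-.5,60+(q[1]+.5)/5-.5)]
F=np.array([zpl('wrist',f(q),.012,pose)[0] for q in((210,585),(607,585),(205,50),(617,52))])
print(F,F.mean(0))
d1=F[2]-F[0];d2=F[3]-F[1];e1=F[1]-F[0];e2=F[3]-F[2]
for d in(d1,d2,e1,e2): print(np.linalg.norm(d),np.degrees(np.arctan2(d[1],d[0])))
c=zpl('wrist',f((406.5,403)),.084,pose)[0]; print('cav w',c)
# top crop cavity: ring centre ~ (243,264)
ct=zpl('top',[(280+(243.5)/7-.5,150+264.5/7-.5)],.084)[0]; print('cav t',ct)
for yaw in(-97,-98.,-99):
  D=Rdie(yaw)
  for cc in(c,):
    C=[cc+D@np.array([sx*.08,sy*.065,0]) for sx,sy in((-1,1),(-1,-1),(1,1),(1,-1))]
    print(yaw,(((proj('wrist',np.array(C),pose)-[170,60])+.5)*5-.5).round(0).tolist())
    print('top',(((proj('top',np.array(C))-[280,150])+.5)*7-.5).round(0).tolist())
x,e=tri([('top',(345.3,176.6),None),('side',(189.8,193.3),None),('wrist',f((379,236))[0],pose)]); print('bar',x,e)
b=(x-c)@Rdie(-98); print('bar die',b); h=b-[.09,0,.0275]; print(np.hypot(h[0],h[2]),np.arctan2(h[2],-h[0]))
```

```text
[[ 0.6297 -0.1178  0.012 ]
 [ 0.4826 -0.097   0.012 ]
 [ 0.6005 -0.314   0.012 ]
 [ 0.454  -0.2919  0.012 ]] [ 0.5417 -0.2052  0.012 ]
0.1984025719696192 -98.45129976642559
0.19699447366999603 -98.3614518284773
0.1485009996128187 171.9521837650203
0.14818884578284763 171.40850900990418
cav w [ 0.5446 -0.1807  0.084 ]
cav t [ 0.5437 -0.1768  0.084 ]
-97 [[231.0, 580.0], [597.0, 573.0], [169.0, 196.0], [630.0, 186.0]]
top [[113.0, 124.0], [84.0, 399.0], [430.0, 116.0], [405.0, 414.0]]
-98.0 [[227.0, 577.0], [593.0, 577.0], [173.0, 192.0], [634.0, 190.0]]
top [[115.0, 122.0], [82.0, 396.0], [433.0, 119.0], [402.0, 416.0]]
-99 [[224.0, 574.0], [590.0, 580.0], [177.0, 188.0], [638.0, 194.0]]
top [[118.0, 120.0], [80.0, 393.0], [435.0, 122.0], [399.0, 418.0]]
bar [ 0.538  -0.2286  0.3069] [np.float64(0.0009803156543495381), np.float64(0.0009887045915619494), np.float64(0.000664984827691325)]
bar die [0.1675 0.0002 0.1548]
0.14902569863477494 2.117472499061186
```

Run:
```python
from h import *
im,pose=load('w1.png')
f=lambda q:[(170+(q[0]+.5)/5-.5,60+(q[1]+.5)/5-.5)]
D=Rdie(-98.3); bar=np.array([.538,-.2286,.3069])
foot=np.array([.5417,-.2052,0])
for s in(.0,.006,.010,.012,.014,.018):
  z=.066+.022*np.cos(np.radians(35))-s*np.sin(np.radians(35))
  c=zpl('wrist',f((406.5,403)),z,pose)[0]; ct=zpl('top',[(280+(243.5)/7-.5,150+264.5/7-.5)],z)[0]
  C=[c+D@np.array([sx*.08+s,sy*.065,0]) for sx,sy in((-1,1),(-1,-1),(1,1),(1,-1))]
  print(s,c,ct,(((proj('wrist',np.array(C),pose)-[170,60])+.5)*5-.5).round(0).tolist(),'top',(((proj('top',np.array(C))-[280,150])+.5)*7-.5).round(0).tolist())
  b=(bar-c)@D-[.09,0,.0275]; print('  bar r',np.hypot(b[0],b[2]),b[1],np.arctan2(b[2],-b[0]), 'org', (c-D@[-s,0,.022])-foot)
```

```text
0.0 [ 0.5446 -0.1807  0.084 ] [ 0.5437 -0.1767  0.084 ] [[226.0, 576.0], [592.0, 577.0], [174.0, 191.0], [635.0, 191.0]] top [[116.0, 121.0], [82.0, 395.0], [433.0, 120.0], [401.0, 417.0]]
  bar r 0.1490365374273675 0.0003889524872792982 2.1175232065511693 org [0.0011 0.0121 0.066 ]
0.006 [ 0.5447 -0.1804  0.0806] [ 0.5442 -0.1772  0.0806] [[226.0, 563.0], [593.0, 565.0], [174.0, 175.0], [635.0, 175.0]] top [[126.0, 122.0], [91.0, 396.0], [444.0, 121.0], [412.0, 418.0]]
  bar r 0.15245183427190387 0.00031876813563201916 2.121014170066895 org [0.0005 0.0075 0.066 ]
0.01 [ 0.5448 -0.1802  0.0783] [ 0.5445 -0.1775  0.0783] [[225.0, 555.0], [593.0, 556.0], [174.0, 165.0], [635.0, 165.0]] top [[133.0, 123.0], [98.0, 397.0], [451.0, 122.0], [419.0, 419.0]]
  bar r 0.15472969302818051 0.0002719785678672046 2.1232558449235164 org [0.0001 0.0045 0.066 ]
0.012 [ 0.5448 -0.1801  0.0771] [ 0.5447 -0.1776  0.0771] [[225.0, 551.0], [593.0, 552.0], [174.0, 159.0], [635.0, 159.0]] top [[136.0, 124.0], [101.0, 398.0], [455.0, 122.0], [422.0, 419.0]]
  bar r 0.15586890758926467 0.00024858378398474185 2.1243521098273095 org [-0.0001  0.0029  0.066 ]
0.014 [ 0.5449 -0.18    0.076 ] [ 0.5449 -0.1778  0.076 ] [[225.0, 546.0], [593.0, 548.0], [174.0, 154.0], [635.0, 154.0]] top [[139.0, 124.0], [105.0, 398.0], [458.0, 123.0], [426.0, 420.0]]
  bar r 0.15700830675462585 0.0002251890001022756 2.1254324649662744 org [-0.0003  0.0014  0.066 ]
0.018 [ 0.5449 -0.1798  0.0737] [ 0.5452 -0.178   0.0737] [[225.0, 538.0], [593.0, 539.0], [173.0, 143.0], [635.0, 143.0]] top [[146.0, 125.0], [111.0, 399.0], [465.0, 123.0], [433.0, 421.0]]
  bar r 0.15928764305164164 0.00017839943233745933 2.1275468018325965 org [-0.0007 -0.0016  0.066 ]
```

Run:
```python
from h import *
D=Rdie(-98.4); R=np.stack([D[:,0],-D[:,1],-D[:,2]],1); c=np.array([.545,-.1795,.0754])
print(D)
rel(c+.13*D[:,2],R)
```

```text
[[-0.1197  0.9893  0.0838]
 [-0.8104 -0.1461  0.5674]
 [ 0.5736  0.      0.8192]]
d [-0.0478 -0.0106  0.209 ] w [-0.13 34.99  0.34]
```

{"method": "drive_tool", "body": {
  "deltas": [
    {"dx": -0.03, "dy": -0.005, "dz": 0.02, "wx": 0, "wy": 7, "wz": 0.3},
    {"dx": -0.048, "dy": -0.01, "dz": 0.06, "wx": 0, "wy": 14, "wz": 0.3},
    {"dx": -0.048, "dy": -0.01, "dz": 0.1, "wx": 0, "wy": 22, "wz": 0.3},
    {"dx": -0.048, "dy": -0.01, "dz": 0.14, "wx": 0, "wy": 30, "wz": 0.3},
    {"dx": -0.048, "dy": -0.01, "dz": 0.18, "wx": 0, "wy": 35, "wz": 0.3},
    {"dx": -0.048, "dy": -0.01, "dz": 0.209, "wx": 0, "wy": 35, "wz": 0.3},
    {"dx": -0.048, "dy": -0.01, "dz": 0.209, "wx": 0, "wy": 35, "wz": 0.3},
    {"dx": -0.048, "dy": -0.01, "dz": 0.209, "wx": 0, "wy": 35, "wz": 0.3},
    {"dx": -0.048, "dy": -0.01, "dz": 0.209, "wx": 0, "wy": 35, "wz": 0.3}
  ]
}}

```text
time_s: 3.05
tcp_pos: [0.5572, -0.1049, 0.1841]
ee_rot: [[-0.122, -0.989, -0.077], [-0.811, 0.144, -0.567], [0.572, -0.006, -0.82]]
wrist_force: [0.4, -0.1, -0.3]
gripper_width: 1.003
```

Run:
```python
from h import *
st(); im,_=snap('wrist','w2.png')
cv2.imwrite('pics/w2c.png',cv2.resize(im[30:290,100:420],None,fx=2.4,fy=2.3,interpolation=cv2.INTER_CUBIC))
```

```text
3.05 p [ 0.5572 -0.1049  0.1841] F [ 0.4204 -0.0819 -0.3096] M [ 1.1883 -0.0827  0.0042] w 1.003
[[-0.1221 -0.9895 -0.0774]
 [-0.8112  0.1444 -0.5667]
 [ 0.5719 -0.0064 -0.8203]]
[ 19.8611  22.5185 -24.3485  33.8849 -65.3373 -48.8471]
```

View pics/w2c.png

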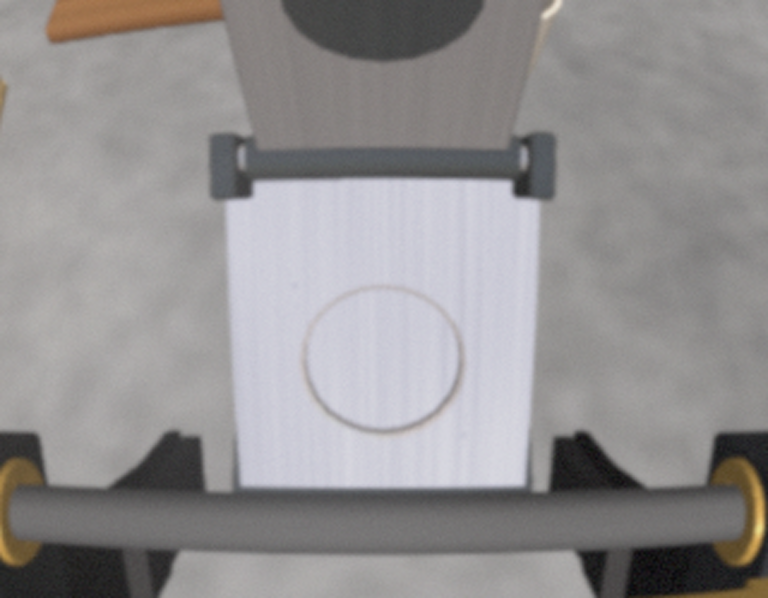

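Run:
```python
from h import *
im,pose=load('w2.png')
g=lambda q:[(100+(q[0]+.5)/2.4-.5,30+(q[1]+.5)/2.3-.5)]
for yaw in (-98.4,):
 D=Rdie(yaw); c=np.array([.545,-.1795,.0754])
 P=lambda q:((plane('wrist',g(q),c,D[:,2],pose)[0]-c)@D*1e3).round(1)
 for q in((303,360),(464,360),(383,286),(383,434),(239,487),(530,487),(225,200),(541,200)): print(q,P(q))
# ellipse points by radial edge search
gray=cv2.GaussianBlur(im,(0,0),.8).astype(float).min(2)
ctr=np.array(g((383,360))[0]); pts=[]
for a in np.arange(0,360,6):
  best=None
  rr=np.arange(26,42,.25); xs=ctr[0]+rr*np.cos(np.radians(a)); ys=ctr[1]+rr*np.sin(np.radians(a))
  v=cv2.remap(gray.astype(np.float32),xs.astype(np.float32)[None],ys.astype(np.float32)[None],1)[0]
  i=v.argmin(); 
  if v.max()-v[i]>8: pts.append((xs[i],ys[i]))
W=(plane('wrist',np.array(pts),c,D[:,2],pose)-c)@D*1e3
A=np.c_[2*W[:,:2],np.ones(len(W))]; 
k=np.ones(len(W),bool)
for _ in range(4):
  s=np.linalg.lstsq(A[k],(W[k,:2]**2).sum(1),rcond=None)[0]; R=np.sqrt(s[2]+s[0]**2+s[1]**2); e=np.hypot(*(W[:,:2]-s[:2]).T)-R; k=abs(e)<1.5
print('circle',s[:2],R,k.sum(),len(k), e[k].std())
```

```text
(303, 360) [-3.2 34.   0. ]
(464, 360) [ -3.3 -34.6   0. ]
(383, 286) [29.8 -0.1  0. ]
(383, 434) [-38.1  -0.1   0. ]
(239, 487) [-65.6  65.9   0. ]
(530, 487) [-65.8 -67.5   0. ]
(225, 200) [68.4 65.2  0. ]
(541, 200) [ 68.1 -65.7   0. ]
circle [-3.3983  0.    ] 33.229691284056095 60 60 0.2586705709866287
```

Run:
```python
from h import *
im,p1=load('w1.png');im,p2=load('w2.png')
f=lambda q:(170+(q[0]+.5)/5-.5,60+(q[1]+.5)/5-.5)
g=lambda q:(100+(q[0]+.5)/2.4-.5,30+(q[1]+.5)/2.3-.5)
D=Rdie(-98.4); c=np.array([.545,-.1795,.0754])
q2=proj('wrist',(c+D@[-.0035,0,0])[None],p2)[0]; print(q2)
qt=(280+243.5/7-.5,150+264.5/7-.5)
for o in([('wrist',f((406.5,403)),p1),('wrist',q2,p2)],[('top',qt,None),('wrist',q2,p2)],[('wrist',f((406.5,403)),p1),('wrist',q2,p2),('top',qt,None)]):
  x,e=tri(o); print(x,np.array(e)*1e3,(x-c)@D*1e3)
# die lower corners, both views: 
for a,b in(((222,545),(239,487)),((590,548),(530,487))):
  x,e=tri([('wrist',f(a),p1),('wrist',g(b),p2)]);print(x,np.array(e)*1e3,(x-c)@D*1e3)
```

```text
[259.1997 186.4921]
[ 0.5451 -0.1788  0.0676] [0.0298 0.0298] [-5.0239 -0.034  -6.0038]
[ 0.5455 -0.1783  0.0696] [0.356 0.356] [-4.3408  0.3003 -4.0749]
[ 0.5454 -0.1787  0.0684] [0.3884 0.2762 0.5639] [-4.6835  0.2335 -5.2426]
[ 0.6181 -0.136   0.0374] [0.0271 0.0271] [-65.7935  65.937   -0.3223]
[ 0.4881 -0.1165  0.0403] [1.4392 1.4392] [-64.3878 -65.4788   2.2597]
```

Run:
```python
from h import *
im,p2=load('w2.png');im,p1=load('w1.png')
g=lambda q:(100+(q[0]+.5)/2.4-.5,30+(q[1]+.5)/2.3-.5)
D=Rdie(-98.4); c=np.array([.545,-.1795,.0754])
for q in((230,133),(230,198),(535,133),(535,198),(383,150),(383,178)):
  print(q,[((plane('wrist',[g(q)],c+D[:,2]*h,D[:,2],p2)[0]-c)@D*1e3).round(1) for h in(0,.0275,.038)])
bar=np.array([.538,-.2286,.3069])
for x in(-.003,-.0035,-.004,-.0045):
  cc=c+D@[x,.0,.0004]; b=(bar-cc)@D-[.09,0,.0275]; print(x,cc,np.hypot(b[0],b[2]),b[1],np.arctan2(b[2],-b[0]))
```

```text
(230, 133) [array([97.6, 62.6,  0. ]), array([95.1, 56.7, 27.5]), array([94.1, 54.5, 38. ])]
(230, 198) [array([69.1, 63. ,  0. ]), array([69.3, 57.1, 27.5]), array([69.4, 54.9, 38. ])]
(535, 133) [array([ 97.3, -62.8,   0. ]), array([ 94.8, -56.9,  27.5]), array([ 93.9, -54.6,  38. ])]
(535, 198) [array([ 68.9, -63.1,   0. ]), array([ 69.1, -57.2,  27.5]), array([ 69.2, -54.9,  38. ])]
(383, 150) [array([88.5, -0.3,  0. ]), array([86.9, -0.2, 27.5]), array([86.3, -0.2, 38. ])]
(383, 178) [array([76.5, -0.2,  0. ]), array([76. , -0.2, 27.5]), array([75.8, -0.2, 38. ])]
-0.003 [ 0.5454 -0.1768  0.074 ] 0.1588456496912157 0.00024777037167347197 2.145974117741252
-0.0035 [ 0.5455 -0.1764  0.0737] 0.15911819479558836 0.0002477703716735405 2.1486108261755046
-0.004 [ 0.5455 -0.176   0.0734] 0.15939184233890138 0.0002477703716735032 2.151238499303683
-0.0045 [ 0.5456 -0.1756  0.0731] 0.15966658665284852 0.00024777037167346156 2.1538571473886345
```

{"method": "drive_tool", "body": {
  "deltas": [
    {"dx": -0.002, "dy": 0, "dz": 0.03, "wx": 0, "wy": 0, "wz": 0},
    {"dx": -0.004, "dy": 0, "dz": 0.06, "wx": 0, "wy": 0, "wz": 0},
    {"dx": -0.004, "dy": 0, "dz": 0.06, "wx": 0, "wy": 0, "wz": 0},
    {"dx": -0.004, "dy": 0, "dz": 0.06, "wx": 0, "wy": 0, "wz": 0},
    {"dx": -0.004, "dy": 0, "dz": 0.06, "wx": 0, "wy": 0, "wz": 0}
  ]
}}

```text
time_s: 3.6
tcp_pos: [0.5531, -0.1347, 0.1321]
ee_rot: [[-0.12, -0.99, -0.077], [-0.811, 0.143, -0.567], [0.572, -0.006, -0.82]]
wrist_force: [-0.3, 0.8, -0.3]
gripper_width: 1.002
```

Run:
```python
from h import *
st(); im,_=snap('wrist','w3.png')
cv2.imwrite('pics/w3c.png',cv2.resize(im[50:280,120:400],None,fx=2.5,fy=2.5,interpolation=cv2.INTER_CUBIC))
```

```text
3.6 p [ 0.5531 -0.1347  0.1321] F [-0.3038  0.7873 -0.3104] M [ 1.2267 -0.0615  0.0372] w 1.002
[[-0.1204 -0.9897 -0.0771]
 [-0.8111  0.1428 -0.5672]
 [ 0.5724 -0.0058 -0.8199]]
[ 16.42    25.2328 -29.657   38.2208 -57.5873 -52.1423]
```

View pics/w3c.png

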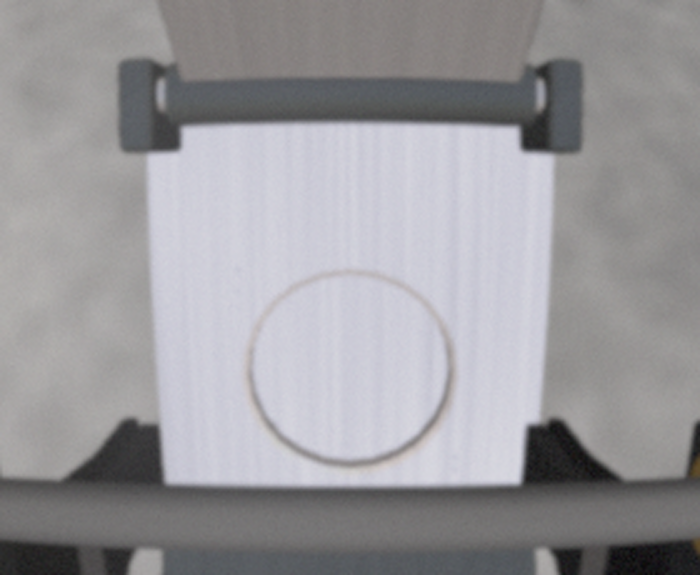

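```bash
cat >> h.py <<'E'
D=Rdie(-98.4); c0=np.array([.545,-.1795,.0754])
E
python3 - <<'E'
from h import *
for f,g,Q in(('w2.png',lambda q:(100+(q[0]+.5)/2.4-.5,30+(q[1]+.5)/2.3-.5),((303,360),(464,360),(383,286),(383,434),(383,165),(535,165),(230,165))),
 ('w3.png',lambda q:(120+(q[0]+.5)/2.5-.5,50+(q[1]+.5)/2.5-.5),((248,368),(453,368),(351,269),(351,467),(351,98),(582,98),(119,98)))):
  im,p=load(f)
  for i,q in enumerate(Q):
    h=0 if i<4 else .0275
    P=plane('wrist',[g(q)],c0+D[:,2]*h,D[:,2],p)[0]; print(f,((P-c0)@D*1e3).round(1),(p[1].T@(P-p[0])*1e3).round(1))
E
```

```text
w2.png [-3.2 34.  -0. ] [ -3.4 -32.  132.7]
w2.png [ -3.3 -34.6  -0. ] [ -3.3  36.7 132.2]
w2.png [29.8 -0.1  0. ] [ 29.7   2.1 132.4]
w2.png [-38.1  -0.1  -0. ] [-38.3   2.2 132.5]
w2.png [81.  -0.2 27.5] [ 80.8   1.9 104.8]
w2.png [ 82.1 -57.   27.5] [ 82.1  58.6 104.4]
w2.png [82.4 56.9 27.5] [ 82.  -55.2 105.1]
w3.png [-2.2 33.6 -0. ] [  2.6 -31.6  72.8]
w3.png [ -2.2 -34.   -0. ] [ 2.6 36.  72.3]
w3.png [30.5 -0.3  0. ] [35.3  2.3 72.5]
w3.png [-37.5  -0.4  -0. ] [-32.7   2.4  72.6]
w3.png [82.4 -0.2 27.5] [87.2  2.  44.9]
w3.png [ 84.8 -65.4  27.5] [89.6 67.2 44.5]
w3.png [84.8 65.2 27.5] [ 89.5 -63.4  45.3]
```

Run:
```python
from h import *
rel([.469,.297,.145],Rdown(-98.4))
```

```text
d [-0.3325  0.1447 -0.249 ] w [ -0.37 -34.92   0.1 ]
```

{"method": "drive_tool", "body": {
  "deltas": [
    {"dx": 0, "dy": 0, "dz": -0.045, "wx": 0, "wy": 0, "wz": 0},
    {"dx": -0.02, "dy": 0.005, "dz": -0.085, "wx": 0, "wy": -4, "wz": 0},
    {"dx": -0.05, "dy": 0.02, "dz": -0.12, "wx": -0.1, "wy": -10, "wz": 0},
    {"dx": -0.085, "dy": 0.035, "dz": -0.15, "wx": -0.2, "wy": -16, "wz": 0},
    {"dx": -0.12, "dy": 0.05, "dz": -0.175, "wx": -0.3, "wy": -23, "wz": 0},
    {"dx": -0.16, "dy": 0.065, "dz": -0.195, "wx": -0.37, "wy": -30, "wz": 0},
    {"dx": -0.2, "dy": 0.08, "dz": -0.21, "wx": -0.37, "wy": -34.9, "wz": 0.1},
    {"dx": -0.24, "dy": 0.1, "dz": -0.22, "wx": -0.37, "wy": -34.9, "wz": 0.1},
    {"dx": -0.28, "dy": 0.12, "dz": -0.235, "wx": -0.37, "wy": -34.9, "wz": 0.1},
    {"dx": -0.315, "dy": 0.138, "dz": -0.245, "wx": -0.37, "wy": -34.9, "wz": 0.1},
    {"dx": -0.3325, "dy": 0.145, "dz": -0.249, "wx": -0.37, "wy": -34.9, "wz": 0.1},
    {"dx": -0.3325, "dy": 0.145, "dz": -0.249, "wx": -0.37, "wy": -34.9, "wz": 0.1},
    {"dx": -0.3325, "dy": 0.145, "dz": -0.249, "wx": -0.37, "wy": -34.9, "wz": 0.1},
    {"dx": -0.3325, "dy": 0.145, "dz": -0.249, "wx": -0.37, "wy": -34.9, "wz": 0.1},
    {"dx": -0.3325, "dy": 0.145, "dz": -0.249, "wx": -0.37, "wy": -34.9, "wz": 0.1}
  ]
}}

```text
time_s: 5.15
tcp_pos: [0.4681, 0.2955, 0.1438]
ee_rot: [[-0.148, -0.989, -0.003], [-0.989, 0.148, -0.0], [0.001, 0.003, -1.0]]
wrist_force: [0.2, -0.2, 0.1]
gripper_width: 0.999
```

Run:
```python
from h import *
st(); im,p=snap('wrist','w4.png')
h=cv2.cvtColor(im,cv2.COLOR_BGR2HSV); m=cv2.inRange(h,(10,50,80),(28,255,255)); m[235:]=0
for c in cv2.findContours(m,0,cv2.CHAIN_APPROX_NONE)[0]:
  if cv2.contourArea(c)<300: continue
  P=zpl('wrist',c[:,0,:],.024,p); A=np.c_[2*P[:,:2],np.ones(len(P))]; s=np.linalg.lstsq(A,(P[:,:2]**2).sum(1),rcond=None)[0]
  R=np.sqrt(s[2]+s[0]**2+s[1]**2); print(cv2.boundingRect(c),s[:2],R,(np.hypot(*(P[:,:2]-s[:2]).T)-R).std())
```

```text
5.15 p [0.4681 0.2955 0.1438] F [ 0.1548 -0.22    0.1351] M [0.0499 0.1204 0.0266] w 0.999
[[-0.1484 -0.9889 -0.0035]
 [-0.9889  0.1484 -0.0004]
 [ 0.0009  0.0034 -1.    ]]
[ 48.9673  19.2899 -15.9089  -0.1661 -54.95   -57.4085]
(224, 156, 65, 65) [0.4692 0.2976] 0.03179405763095253 0.0005478952018159832
(15, 35, 47, 183) [0.7284 0.1848] 0.07055405554768977 0.03386781539987434
(57, 16, 87, 73) [0.6104 0.13  ] 0.04258298685405168 0.010188962959594176
(181, 0, 83, 60) [0.4778 0.1325] 0.032570579460287276 0.004732589725396434
```

View pics/w4.png

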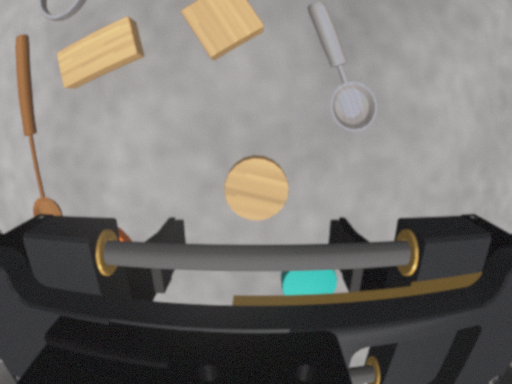

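Run:
```python
from h import *
rel([.4692,.2976,.0115],Rdown(-98.4))
```

```text
d [-0.0023 -0.0013  0.1322] w [ 0.2  -0.06 -0.14]
```

{"method": "drive_tool", "body": {
  "deltas": [
    {"dx": -0.002, "dy": -0.001, "dz": 0.04, "wx": 0.2, "wy": 0, "wz": 0},
    {"dx": -0.0023, "dy": -0.0013, "dz": 0.08, "wx": 0.2, "wy": 0, "wz": 0},
    {"dx": -0.0023, "dy": -0.0013, "dz": 0.11, "wx": 0.2, "wy": 0, "wz": 0},
    {"dx": -0.0023, "dy": -0.0013, "dz": 0.125, "wx": 0.2, "wy": 0, "wz": 0},
    {"dx": -0.0023, "dy": -0.0013, "dz": 0.131, "wx": 0.2, "wy": 0, "wz": 0},
    {"dx": -0.0023, "dy": -0.0013, "dz": 0.131, "wx": 0.2, "wy": 0, "wz": 0},
    {"dx": -0.0023, "dy": -0.0013, "dz": 0.131, "wx": 0.2, "wy": 0, "wz": 0}
  ]
}}

```text
time_s: 5.9
tcp_pos: [0.4694, 0.2987, 0.0132]
ee_rot: [[-0.147, -0.989, 0.001], [-0.989, 0.147, -0.0], [0.0, -0.001, -1.0]]
wrist_force: [0.7, 0.5, 0.0]
gripper_width: 1.0
```

Run:
```python
from h import *
st(); rel([.4692,.2976,.0115],Rdown(-98.4))
```

```text
5.9 p [0.4694 0.2987 0.0132] F [0.7422 0.4752 0.0273] M [0.0539 0.0907 0.0188] w 1.0
[[-0.147  -0.9891  0.0008]
 [-0.9891  0.147  -0.0002]
 [ 0.0001 -0.0009 -1.    ]]
[ 49.1883  29.1749 -23.2467   0.0724 -37.5567 -57.7013]
d [0.0011 0.     0.0017] w [-0.05 -0.01 -0.06]
```

{"method": "drive_tool", "body": {
  "deltas": [
    {"dx": 0.001, "dy": 0, "dz": 0.0015, "wx": 0, "wy": 0, "wz": 0},
    {"dx": 0.001, "dy": 0, "dz": 0.0015, "wx": 0, "wy": 0, "wz": 0},
    {"dx": 0.001, "dy": 0, "dz": 0.0015, "wx": 0, "wy": 0, "wz": 0}
  ]
}}

```text
time_s: 6.2
tcp_pos: [0.4686, 0.2975, 0.0113]
ee_rot: [[-0.147, -0.989, 0.0], [-0.989, 0.147, -0.001], [0.001, -0.0, -1.0]]
wrist_force: [0.6, 1.1, -0.2]
gripper_width: 1.0
```

{"method": "drive_tool", "body": {
  "deltas": [
    {"dx": 0, "dy": 0, "dz": 0, "wx": 0, "wy": 0, "wz": 0},
    {"dx": 0, "dy": 0, "dz": 0, "wx": 0, "wy": 0, "wz": 0},
    {"dx": 0, "dy": 0, "dz": 0, "wx": 0, "wy": 0, "wz": 0},
    {"dx": 0, "dy": 0, "dz": 0, "wx": 0, "wy": 0, "wz": 0},
    {"dx": 0, "dy": 0, "dz": 0, "wx": 0, "wy": 0, "wz": 0},
    {"dx": 0, "dy": 0, "dz": 0, "wx": 0, "wy": 0, "wz": 0},
    {"dx": 0, "dy": 0, "dz": 0, "wx": 0, "wy": 0, "wz": 0},
    {"dx": 0, "dy": 0, "dz": 0, "wx": 0, "wy": 0, "wz": 0}
  ],
  "gripper": 0.5
}}

```text
time_s: 7.0
tcp_pos: [0.4684, 0.2973, 0.0106]
ee_rot: [[-0.147, -0.989, -0.001], [-0.989, 0.147, -0.002], [0.002, 0.001, -1.0]]
wrist_force: [-0.7, -0.3, -0.2]
gripper_width: 0.727
```

Run:
```python
from h import *
st(); im,p=snap('wrist','w5.png')
cv2.imwrite('pics/w5c.png',cv2.resize(im[120:330,130:390],None,fx=2.5,fy=2.5,interpolation=cv2.INTER_CUBIC))
```

```text
7.0 p [0.4684 0.2973 0.0106] F [-0.7007 -0.3328 -0.2242] M [ 0.0812  0.1592 -0.0244] w 0.727
[[-0.1469 -0.9892 -0.0008]
 [-0.9892  0.1469 -0.0016]
 [ 0.0017  0.0005 -1.    ]]
[ 49.1629  29.337  -23.4792   0.0463 -37.2839 -57.6449]
```

View pics/w5c.png

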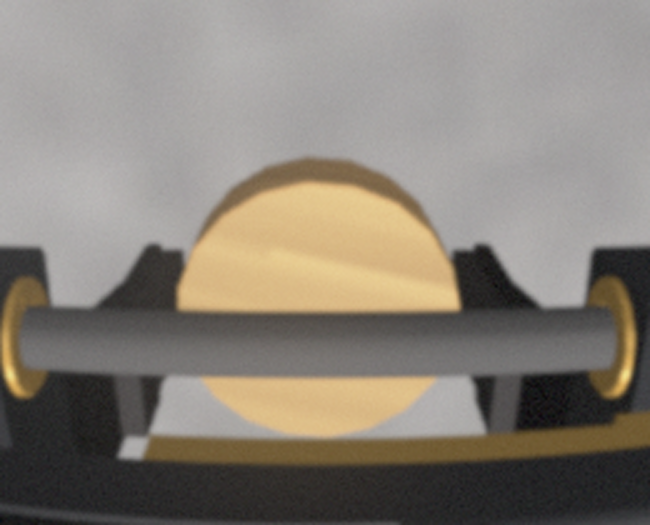

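Run:
```python
from h import *
im,p=load('w5.png')
g=lambda q:(130+(q[0]+.5)/2.5-.5,120+(q[1]+.5)/2.5-.5)
for q in((177,305),(461,305),(319,181),(319,436)):
  P=zpl('wrist',[g(q)],.024,p)[0]; print(q,(p[1].T@(P-p[0])*1e3).round(1))
# lift target & move
Rt=np.stack([D[:,0],-D[:,1],-D[:,2]],1)
c=c0+D@[-.0037,-.0003,.0003]
rel(c+.06*D[:,2],Rt); print(c)
```

```text
(177, 305) [  2.  -31.5 -13.4]
(461, 305) [  2.   31.4 -13.4]
(319, 181) [ 30.4  -0.1 -13.3]
(319, 436) [-32.5  -0.1 -13.4]
d [ 0.423  -0.1454 -0.1114] w [ 0.04 34.9  -0.04]
[ 0.5452 -0.1763  0.0735]
```

{"method": "drive_tool", "body": {
  "deltas": [
    {"dx": 0, "dy": 0, "dz": 0, "wx": 0, "wy": 0, "wz": 0},
    {"dx": 0, "dy": 0, "dz": 0, "wx": 0, "wy": 0, "wz": 0},
    {"dx": 0, "dy": 0, "dz": 0, "wx": 0, "wy": 0, "wz": 0},
    {"dx": -0.001, "dy": 0, "dz": -0.003, "wx": 0, "wy": 0, "wz": 0},
    {"dx": -0.001, "dy": 0, "dz": -0.003, "wx": 0, "wy": 0, "wz": 0},
    {"dx": -0.001, "dy": 0, "dz": -0.003, "wx": 0, "wy": 0, "wz": 0}
  ],
  "gripper": 0.85
}}

```text
time_s: 7.65
tcp_pos: [0.4687, 0.2985, 0.0138]
ee_rot: [[-0.147, -0.989, -0.001], [-0.989, 0.147, -0.001], [0.001, 0.0, -1.0]]
wrist_force: [-0.5, 0.0, -0.3]
gripper_width: 0.848
```

{"method": "drive_tool", "body": {
  "deltas": [
    {"dx": 0, "dy": 0, "dz": 0, "wx": 0, "wy": 0, "wz": 0},
    {"dx": 0, "dy": 0, "dz": 0, "wx": 0, "wy": 0, "wz": 0},
    {"dx": 0, "dy": 0, "dz": 0, "wx": 0, "wy": 0, "wz": 0},
    {"dx": 0, "dy": 0, "dz": 0, "wx": 0, "wy": 0, "wz": 0},
    {"dx": 0, "dy": 0, "dz": 0, "wx": 0, "wy": 0, "wz": 0},
    {"dx": 0, "dy": 0, "dz": 0, "wx": 0, "wy": 0, "wz": 0}
  ],
  "gripper": 0.5
}}

```text
time_s: 8.25
tcp_pos: [0.4685, 0.2983, 0.0136]
ee_rot: [[-0.147, -0.989, -0.001], [-0.989, 0.147, -0.002], [0.002, 0.001, -1.0]]
wrist_force: [-0.1, -0.1, -0.2]
gripper_width: 0.728
```

Run:
```python
from h import *
st(); im,p=snap('wrist','w6.png')
cv2.imwrite('pics/w6c.png',cv2.resize(im[120:330,130:390],None,fx=2.5,fy=2.5,interpolation=cv2.INTER_CUBIC))
```

```text
8.25 p [0.4685 0.2983 0.0136] F [-0.0973 -0.0588 -0.2084] M [ 0.0315  0.0909 -0.0215] w 0.728
[[-0.1469 -0.9891 -0.0008]
 [-0.9891  0.1469 -0.0017]
 [ 0.0018  0.0006 -1.    ]]
[ 49.2191  29.1214 -23.2614   0.0469 -37.7241 -57.7057]
```

View pics/w6c.png

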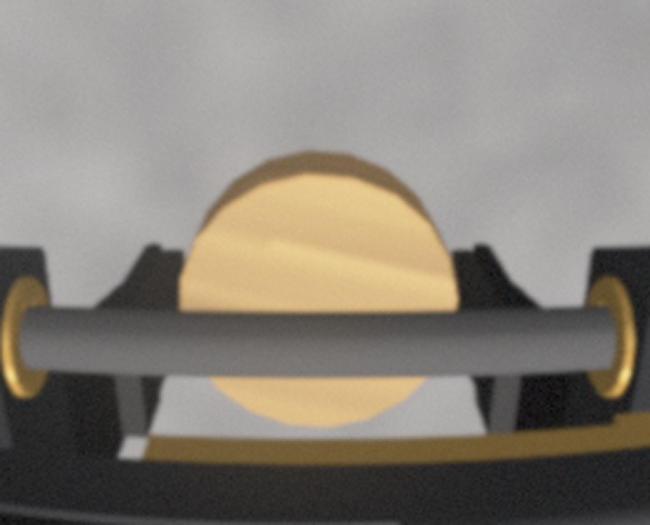

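Run:
```python
from h import *
im,p=load('w6.png')
g=lambda q:(130+(q[0]+.5)/2.5-.5,120+(q[1]+.5)/2.5-.5)
for q in((179,305),(459,305),(319,173),(319,427)):
  P=zpl('wrist',[g(q)],.024,p)[0]; print(q,(p[1].T@(P-p[0])*1e3).round(1))
Rt=np.stack([D[:,0],-D[:,1],-D[:,2]],1)
c=c0+D@[-.0037,-.0003,.0003]
rel(c+.06*D[:,2],Rt); rel([.49,.0,.2],Rdown(-98.4))
```

```text
(179, 305) [  0.6 -31.7 -10.4]
(459, 305) [  0.6  31.5 -10.4]
(319, 173) [ 31.3  -0.1 -10.3]
(319, 427) [-31.9  -0.1 -10.5]
d [ 0.424  -0.1454 -0.1084] w [ 0.05 34.89 -0.04]
d [ 0.2922 -0.0649 -0.1859] w [ 0.03 -0.11 -0.05]
```

{"method": "drive_tool", "body": {
  "deltas": [
    {"dx": 0, "dy": 0, "dz": -0.03, "wx": 0, "wy": 0, "wz": 0},
    {"dx": 0, "dy": 0, "dz": -0.07, "wx": 0, "wy": 0, "wz": 0},
    {"dx": 0.02, "dy": -0.005, "dz": -0.11, "wx": 0, "wy": 0, "wz": 0},
    {"dx": 0.05, "dy": -0.015, "dz": -0.14, "wx": 0, "wy": 0, "wz": 0},
    {"dx": 0.085, "dy": -0.025, "dz": -0.165, "wx": 0, "wy": 0, "wz": 0},
    {"dx": 0.125, "dy": -0.035, "dz": -0.18, "wx": 0, "wy": 0, "wz": 0},
    {"dx": 0.165, "dy": -0.045, "dz": -0.186, "wx": 0, "wy": 0, "wz": 0},
    {"dx": 0.205, "dy": -0.06, "dz": -0.186, "wx": 0, "wy": 4, "wz": 0},
    {"dx": 0.245, "dy": -0.075, "dz": -0.186, "wx": 0, "wy": 10, "wz": 0},
    {"dx": 0.285, "dy": -0.09, "dz": -0.186, "wx": 0, "wy": 17, "wz": 0},
    {"dx": 0.325, "dy": -0.11, "dz": -0.18, "wx": 0, "wy": 24, "wz": 0},
    {"dx": 0.365, "dy": -0.13, "dz": -0.165, "wx": 0, "wy": 30, "wz": 0},
    {"dx": 0.395, "dy": -0.14, "dz": -0.145, "wx": 0, "wy": 34.9, "wz": 0},
    {"dx": 0.415, "dy": -0.145, "dz": -0.12, "wx": 0, "wy": 34.9, "wz": 0},
    {"dx": 0.424, "dy": -0.1454, "dz": -0.1085, "wx": 0, "wy": 34.9, "wz": 0},
    {"dx": 0.424, "dy": -0.1454, "dz": -0.1085, "wx": 0, "wy": 34.9, "wz": 0},
    {"dx": 0.424, "dy": -0.1454, "dz": -0.1085, "wx": 0, "wy": 34.9, "wz": 0},
    {"dx": 0.424, "dy": -0.1454, "dz": -0.1085, "wx": 0, "wy": 34.9, "wz": 0}
  ]
}}

```text
time_s: 10.1
tcp_pos: [0.5513, -0.1415, 0.1239]
ee_rot: [[-0.121, -0.989, -0.082], [-0.811, 0.146, -0.567], [0.573, -0.002, -0.82]]
wrist_force: [1.0, -0.7, -0.8]
gripper_width: 0.725
```

Run:
```python
from h import *
st()
Rt=np.stack([D[:,0],-D[:,1],-D[:,2]],1)
c=c0+D@[-.0034,-.0003,.0003]
rel(c+.015*D[:,2],Rt)
im,p=snap('wrist','w7.png')
s,_=snap('side','s7.png')
a=cv2.resize(im[60:290,120:400],None,fx=1.4,fy=2); b=cv2.resize(s[165:310,155:265],None,fx=3.1,fy=3.17)
cv2.imwrite('pics/c7.png',np.hstack([a,b[:460]]))
```

```text
10.1 p [ 0.5513 -0.1415  0.1239] F [ 0.9822 -0.6769 -0.7616] M [ 1.3404 -0.0891  0.0504] w 0.725
[[-0.1207 -0.9893 -0.0819]
 [-0.8108  0.1458 -0.5669]
 [ 0.5727 -0.002  -0.8197]]
[ 15.6458  25.7414 -30.3936  38.8951 -56.5285 -52.5448]
d [0.0004 0.001  0.0465] w [-0.1   0.06 -0.05]
```

View pics/c7.png

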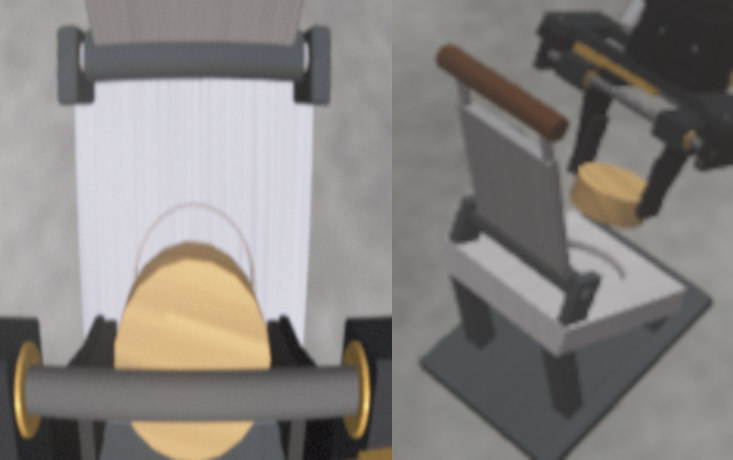

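{"method": "drive_tool", "body": {
  "deltas": [
    {"dx": 0, "dy": 0.001, "dz": 0.02, "wx": -0.1, "wy": 0, "wz": 0},
    {"dx": 0.0005, "dy": 0.001, "dz": 0.035, "wx": -0.1, "wy": 0, "wz": 0},
    {"dx": 0.0005, "dy": 0.001, "dz": 0.042, "wx": -0.1, "wy": 0, "wz": 0},
    {"dx": 0.0005, "dy": 0.001, "dz": 0.042, "wx": -0.1, "wy": 0, "wz": 0},
    {"dx": 0.0005, "dy": 0.001, "dz": 0.042, "wx": -0.1, "wy": 0, "wz": 0},
    {"dx": 0.0005, "dy": 0.001, "dz": 0.042, "wx": -0.1, "wy": 0, "wz": 0}
  ]
}}

```text
time_s: 10.8
tcp_pos: [0.5464, -0.1658, 0.0894]
ee_rot: [[-0.12, -0.989, -0.084], [-0.811, 0.147, -0.567], [0.573, 0.0, -0.819]]
wrist_force: [0.8, 0.8, -1.6]
gripper_width: 0.725
```

Run:
```python
from h import *
st()
Rt=np.stack([D[:,0],-D[:,1],-D[:,2]],1)
c=c0+D@[-.0034,-.0003,.0003]
rel(c+.0046*D[:,2],Rt)
im,p=snap('wrist','w8.png')
s,_=snap('side','s8.png'); t,_=snap('top','t8.png')
a=cv2.resize(im[60:290,120:400],None,fx=1.4,fy=2); b=cv2.resize(s[165:310,155:265],None,fx=3.1,fy=3.17)
cv2.imwrite('pics/c8.png',np.hstack([a,b[:460]]))
```

```text
10.8 p [ 0.5464 -0.1658  0.0894] F [ 0.8307  0.8151 -1.5759] M [ 1.2735 -0.1056  0.0178] w 0.725
[[-0.1205 -0.9891 -0.0845]
 [-0.8106  0.1471 -0.5668]
 [ 0.5731  0.0002 -0.8195]]
[ 12.5352  27.8625 -33.8227  43.2057 -51.3938 -55.467 ]
d [-0.0002 -0.0003  0.0145] w [ 0.04  0.03 -0.04]
```

View pics/c8.png

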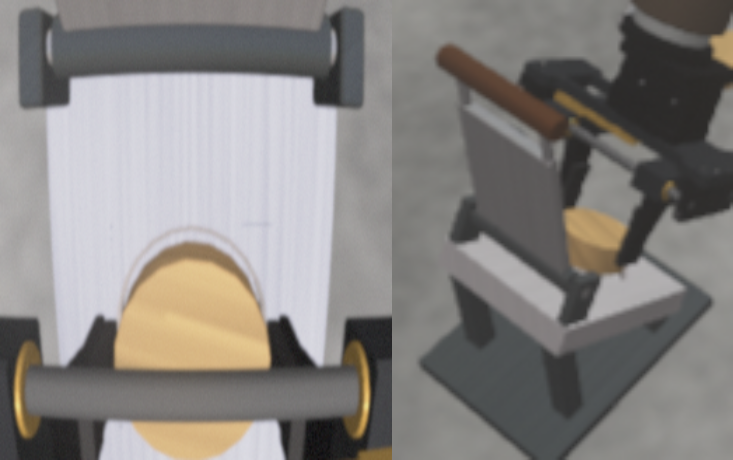

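Run:
```python
from h import *
im,p=load('w8.png')
g=lambda q:(120+(q[0]+.5)/1.4-.5,60+(q[1]+.5)/2-.5)
c=c0+D@[-.0034,-.0003,.0003]
for q in((191,227),(124,300),(262,300),(148,250),(235,250)):
  P=plane('wrist',[g(q)],c,D[:,2],p)[0]; w=(P-c)@D*1e3; print(q,w.round(1),np.hypot(w[0],w[1]).round(1))
crop=im[140:230,180:330]; cv2.imwrite('pics/c8b.png',cv2.resize(crop,None,fx=5,fy=5,interpolation=cv2.INTER_CUBIC))
```

```text
(191, 227) [33.5  0.3 -0. ] 33.5
(124, 300) [ 9.6 31.3 -0. ] 32.7
(262, 300) [  9.5 -32.4   0. ] 33.8
(148, 250) [26.2 19.6  0. ] 32.7
(235, 250) [ 26.1 -19.4   0. ] 32.5
```

View pics/c8b.png

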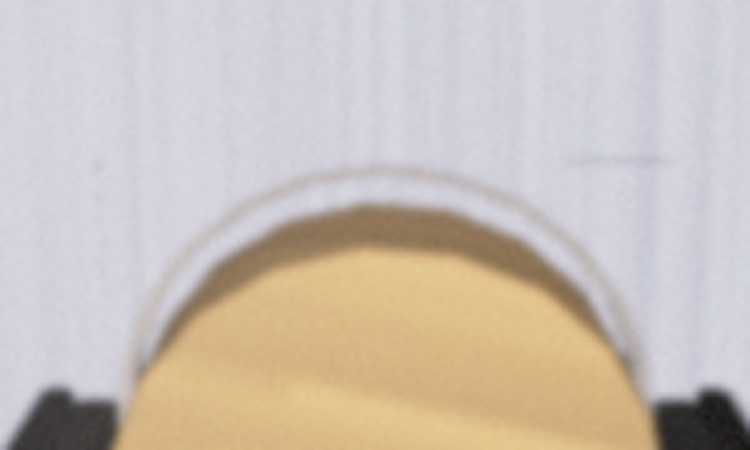

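{"method": "drive_tool", "body": {
  "deltas": [
    {"dx": 0, "dy": 0, "dz": 0.003, "wx": 0, "wy": 0, "wz": 0},
    {"dx": 0, "dy": 0, "dz": 0.005, "wx": 0, "wy": 0, "wz": 0},
    {"dx": 0, "dy": 0, "dz": 0.007, "wx": 0, "wy": 0, "wz": 0},
    {"dx": 0, "dy": 0, "dz": 0.008, "wx": 0, "wy": 0, "wz": 0},
    {"dx": 0, "dy": 0, "dz": 0.008, "wx": 0, "wy": 0, "wz": 0},
    {"dx": 0, "dy": 0, "dz": 0.008, "wx": 0, "wy": 0, "wz": 0}
  ]
}}

```text
time_s: 11.55
tcp_pos: [0.5449, -0.1709, 0.0821]
ee_rot: [[-0.12, -0.989, -0.086], [-0.81, 0.148, -0.567], [0.574, 0.002, -0.819]]
wrist_force: [-0.5, -0.3, -1.5]
gripper_width: 0.727
```

```bash
cat >> h.py <<'E'
Rt=np.stack([D[:,0],-D[:,1],-D[:,2]],1)
cc=c0+D@[-.0034,-.0003,.0003]
def q():
    s=r.sense(); print('die-frame TCP mm',((s['tcp_pos']-cc)@D*1e3).round(2),'F die',(np.array(s['wrist_force'])@D).round(2),'M die',(np.array(s['moment'])@D).round(2),'w',round(s['gripper_width'],3),'t',round(s['time_s'],2), 'werr',Ro.from_matrix(Rt.T@s['ee_rot']).as_rotvec(degrees=True).round(2))
E
python3 -c "
from h import *
q()"
```

```text
die-frame TCP mm [ 0.31 -1.05 10.04] F die [-0.61 -0.42 -1.42] M die [-0.1   1.31  0.02] w 0.727 t 11.55 werr [-0.15  0.    0.02]
```

{"method": "drive_tool", "body": {
  "deltas": [
    {"dx": -0.0003, "dy": -0.0009, "dz": 0.001, "wx": 0.1, "wy": 0, "wz": 0},
    {"dx": -0.0003, "dy": -0.0009, "dz": 0.0025, "wx": 0.1, "wy": 0, "wz": 0},
    {"dx": -0.0003, "dy": -0.0009, "dz": 0.0035, "wx": 0.1, "wy": 0, "wz": 0},
    {"dx": -0.0003, "dy": -0.0009, "dz": 0.0035, "wx": 0.1, "wy": 0, "wz": 0},
    {"dx": -0.0003, "dy": -0.0009, "dz": 0.0035, "wx": 0.1, "wy": 0, "wz": 0}
  ]
}}

```text
time_s: 12.05
tcp_pos: [0.5455, -0.1728, 0.0791]
ee_rot: [[-0.12, -0.989, -0.085], [-0.81, 0.147, -0.567], [0.574, 0.001, -0.819]]
wrist_force: [0.1, 0.1, -1.5]
gripper_width: 0.724
```

```bash
python3 -c "
from h import *
q()"
```

```text
die-frame TCP mm [-0.01 -0.18  6.56] F die [-1.    0.12 -1.15] M die [-0.05  1.34  0.03] w 0.724 t 12.05 werr [-0.05  0.    0.02]
```

Still free. I'll continue in 1 mm steps to feel for the floor.

{"method": "drive_tool", "body": {
  "deltas": [
    {"dx": 0, "dy": 0, "dz": 0.0007, "wx": 0, "wy": 0, "wz": 0},
    {"dx": 0, "dy": 0, "dz": 0.0014, "wx": 0, "wy": 0, "wz": 0},
    {"dx": 0, "dy": 0, "dz": 0.0014, "wx": 0, "wy": 0, "wz": 0}
  ]
}}

```text
time_s: 12.35
tcp_pos: [0.5453, -0.1736, 0.0778]
ee_rot: [[-0.12, -0.989, -0.085], [-0.81, 0.147, -0.567], [0.574, 0.001, -0.819]]
wrist_force: [0.1, -0.9, 0.1]
gripper_width: 0.723
```

```bash
python3 -c "
from h import *
q()"
```

```text
die-frame TCP mm [-0.02 -0.28  5.07] F die [ 0.78  0.19 -0.45] M die [-0.07  1.4   0.07] w 0.723 t 12.35 werr [-0.06  0.    0.02]
```

{"method": "drive_tool", "body": {
  "deltas": [
    {"dx": 0, "dy": 0, "dz": 0.0007, "wx": 0, "wy": 0, "wz": 0},
    {"dx": 0, "dy": 0, "dz": 0.001, "wx": 0, "wy": 0, "wz": 0},
    {"dx": 0, "dy": 0, "dz": 0.001, "wx": 0, "wy": 0, "wz": 0}
  ]
}}

```text
time_s: 12.65
tcp_pos: [0.5454, -0.174, 0.0772]
ee_rot: [[-0.12, -0.989, -0.084], [-0.81, 0.147, -0.567], [0.574, 0.0, -0.819]]
wrist_force: [-0.1, 0.9, -0.4]
gripper_width: 0.722
```

```bash
python3 -c "
from h import *
q()"
```

```text
die-frame TCP mm [-0.04 -0.14  4.3 ] F die [-0.95 -0.2   0.23] M die [-0.25  1.4  -0.  ] w 0.722 t 12.65 werr [-0.04  0.    0.02]
```

{"method": "drive_tool", "body": {
  "deltas": [
    {"dx": 0, "dy": 0, "dz": 0.0006, "wx": 0, "wy": 0, "wz": 0},
    {"dx": 0, "dy": 0, "dz": 0.001, "wx": 0, "wy": 0, "wz": 0},
    {"dx": 0, "dy": 0, "dz": 0.001, "wx": 0, "wy": 0, "wz": 0}
  ]
}}

```text
time_s: 12.95
tcp_pos: [0.5454, -0.1741, 0.0772]
ee_rot: [[-0.12, -0.989, -0.084], [-0.81, 0.146, -0.568], [0.574, -0.0, -0.819]]
wrist_force: [-2.7, 5.8, 4.8]
gripper_width: 0.722
```

```bash
python3 -c "
from h import *
q()"
```

```text
die-frame TCP mm [-0.02 -0.11  4.24] F die [-1.64 -3.56  7.04] M die [-1.58  1.74  0.06] w 0.722 t 12.95 werr [0.01 0.02 0.02]
```

Run:
```python
from h import *
im,p=snap('wrist','w9.png'); s,_=snap('side','s9.png')
a=cv2.resize(im[110:300,150:360],None,fx=2,fy=2,interpolation=2); b=cv2.resize(s[200:290,180:260],None,fx=4.2,fy=4.22,interpolation=2)
cv2.imwrite('pics/c9.png',np.hstack([a,b[:380]]))
```

```text
(no output)
```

View pics/c9.png

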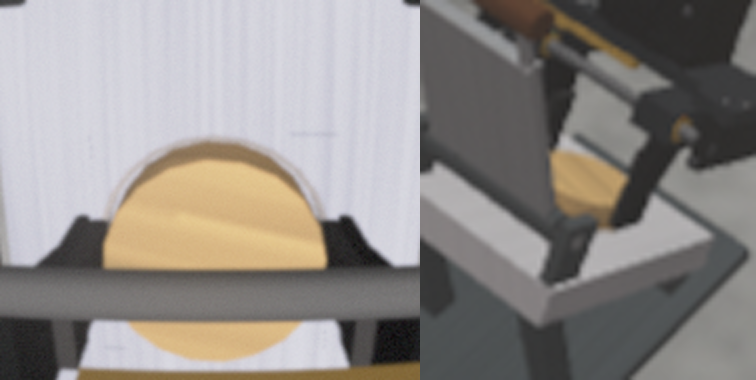

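The blank sits concentric and low in the cavity, with firm bottom contact (7 N at the expected depth). Releasing.

{"method": "drive_tool", "body": {
  "deltas": [
    {"dx": 0, "dy": 0, "dz": -0.0004, "wx": 0, "wy": 0, "wz": 0},
    {"dx": 0, "dy": 0, "dz": -0.0004, "wx": 0, "wy": 0, "wz": 0},
    {"dx": 0, "dy": 0, "dz": -0.0004, "wx": 0, "wy": 0, "wz": 0},
    {"dx": 0, "dy": 0, "dz": -0.0004, "wx": 0, "wy": 0, "wz": 0},
    {"dx": 0, "dy": 0, "dz": -0.0004, "wx": 0, "wy": 0, "wz": 0},
    {"dx": 0, "dy": 0, "dz": -0.0004, "wx": 0, "wy": 0, "wz": 0}
  ],
  "gripper": 0.95
}}

```text
time_s: 13.65
tcp_pos: [0.5452, -0.1746, 0.0766]
ee_rot: [[-0.12, -0.989, -0.085], [-0.81, 0.147, -0.567], [0.574, 0.001, -0.819]]
wrist_force: [-0.3, -0.1, 0.5]
gripper_width: 0.949
```

```bash
python3 -c "
from h import *
q()"
```

```text
die-frame TCP mm [ 0.04 -0.21  3.46] F die [ 0.38 -0.31  0.31] M die [-0.08  1.18  0.02] w 0.949 t 13.65 werr [-0.06  0.01  0.03]
```

{"method": "drive_tool", "body": {
  "deltas": [
    {"dx": 0, "dy": 0, "dz": -0.01, "wx": 0, "wy": 0, "wz": 0},
    {"dx": 0, "dy": 0, "dz": -0.03, "wx": 0, "wy": 0, "wz": 0},
    {"dx": 0, "dy": 0, "dz": -0.06, "wx": 0, "wy": 0, "wz": 0},
    {"dx": 0, "dy": 0, "dz": -0.1, "wx": 0, "wy": 0, "wz": 0},
    {"dx": 0, "dy": 0, "dz": -0.11, "wx": 0, "wy": 0, "wz": 0},
    {"dx": 0, "dy": 0, "dz": -0.11, "wx": 0, "wy": 0, "wz": 0},
    {"dx": 0, "dy": 0, "dz": -0.11, "wx": 0, "wy": 0, "wz": 0}
  ]
}}

```text
time_s: 14.35
tcp_pos: [0.5538, -0.1121, 0.1661]
ee_rot: [[-0.12, -0.989, -0.086], [-0.81, 0.147, -0.567], [0.574, 0.002, -0.819]]
wrist_force: [0.4, -0.5, 0.3]
gripper_width: 0.95
```

Run:
```python
from h import *
q()
im,p=snap('wrist','w10.png')
cv2.imwrite('pics/c10.png',cv2.resize(im[30:290,130:390],None,fx=2.3,fy=2.3,interpolation=2))
```

```text
die-frame TCP mm [ -0.18  -0.86 112.99] F die [ 0.51  0.43 -0.02] M die [-0.07  1.2  -0.01] w 0.95 t 14.35 werr [-0.12  0.   -0.01]
```

View pics/c10.png

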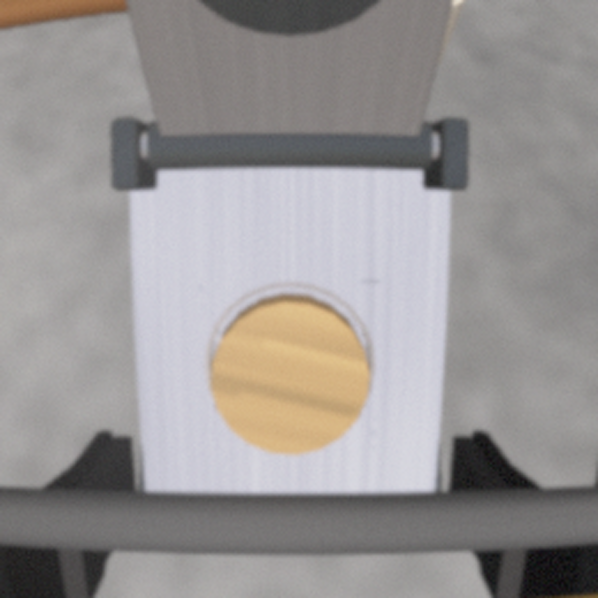

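Blank seated: its top face spans about 71 px, against an expected 71 for 15 mm above the face. Next is the plate: close the fingers, go up and over to its outer side.

```bash
cat >> h.py <<'E'
hinge=np.array([.09,0,.0275])
def toolR(phi): # tool z at angle phi (deg) from -n toward -x die
    a=np.radians(phi); z=D@[-np.sin(a),0,-np.cos(a)]; y=-D[:,1]; return np.stack([np.cross(y,z),y,z],1)
def contact(th,phi,off=0.,rho=.100):
    a=np.radians(th-phi); N=np.array([np.sin(np.radians(th)),0,np.cos(np.radians(th))]); d=np.array([-np.cos(np.radians(th)),0,np.sin(np.radians(th))])
    return cc+D@(hinge+rho*d+(.005+.010*np.sin(a)+off)*N)
E
python3 - <<'E'
from h import *
print(toolR(35)); 
rel([.545,-.13,.40],toolR(35)); rel([.535,-.36,.40],toolR(60)); print(contact(123,70,.03)); rel(contact(123,70,.03),toolR(70))
E
```

```text
[[-0.1461 -0.9893 -0.    ]
 [-0.9893  0.1461  0.    ]
 [-0.     -0.     -1.    ]]
d [ 0.1497  0.0065 -0.1812] w [  0.19 -35.04  -0.04]
d [ 0.3371 -0.0176 -0.0498] w [  0.19 -60.04  -0.08]
[ 0.5309 -0.2729  0.2493]
d [ 0.1805 -0.0012  0.0245] w [  0.18 -70.04  -0.1 ]
```

{"method": "drive_tool", "body": {
  "deltas": [
    {"dx": 0, "dy": 0, "dz": -0.04, "wx": 0, "wy": 0, "wz": 0},
    {"dx": 0.02, "dy": 0, "dz": -0.08, "wx": 0, "wy": -4, "wz": 0},
    {"dx": 0.05, "dy": 0, "dz": -0.115, "wx": 0, "wy": -11, "wz": 0},
    {"dx": 0.085, "dy": 0.003, "dz": -0.145, "wx": 0, "wy": -18, "wz": 0},
    {"dx": 0.12, "dy": 0.006, "dz": -0.165, "wx": 0, "wy": -26, "wz": 0},
    {"dx": 0.15, "dy": 0.0065, "dz": -0.181, "wx": 0.2, "wy": -34, "wz": 0},
    {"dx": 0.19, "dy": 0.003, "dz": -0.155, "wx": 0.2, "wy": -38, "wz": 0},
    {"dx": 0.225, "dy": -0.002, "dz": -0.13, "wx": 0.2, "wy": -42, "wz": 0},
    {"dx": 0.265, "dy": -0.008, "dz": -0.102, "wx": 0.2, "wy": -47, "wz": 0},
    {"dx": 0.3, "dy": -0.013, "dz": -0.076, "wx": 0.2, "wy": -53, "wz": 0},
    {"dx": 0.337, "dy": -0.0176, "dz": -0.05, "wx": 0.2, "wy": -60, "wz": 0},
    {"dx": 0.337, "dy": -0.0176, "dz": -0.05, "wx": 0.2, "wy": -60, "wz": 0},
    {"dx": 0.337, "dy": -0.0176, "dz": -0.05, "wx": 0.2, "wy": -60, "wz": 0},
    {"dx": 0.337, "dy": -0.0176, "dz": -0.05, "wx": 0.2, "wy": -60, "wz": 0}
  ],
  "gripper": 0.0
}}

```text
time_s: 15.8
tcp_pos: [0.5355, -0.3592, 0.4003]
ee_rot: [[-0.133, -0.989, 0.063], [-0.896, 0.147, 0.418], [-0.423, -0.001, -0.906]]
wrist_force: [-0.7, 0.2, 0.3]
gripper_width: 0.004
```

Run:
```python
from h import *
st(); rel(contact(123,70,.03),toolR(70))
im,p=snap('wrist','w11.png'); s,_=snap('side','s11.png')
cv2.imwrite('pics/c11.png',np.hstack([im[:,60:440],s[100:,100:400][:384].repeat(1,0) if False else cv2.resize(s[120:320,110:310],(384,384))]))
```

```text
15.8 p [ 0.5355 -0.3592  0.4003] F [-0.7491  0.2216  0.3058] M [-0.743   0.1962  0.0018] w 0.004
[[-0.1327 -0.9891  0.0633]
 [-0.8965  0.147   0.418 ]
 [-0.4227 -0.0013 -0.9063]]
[ -31.5386   28.3498   40.0019  -24.4993 -110.1395   16.2754]
d [-0.013   0.0174  0.1727] w [-0.09 -9.99 -0.01]
```

View pics/c11.png

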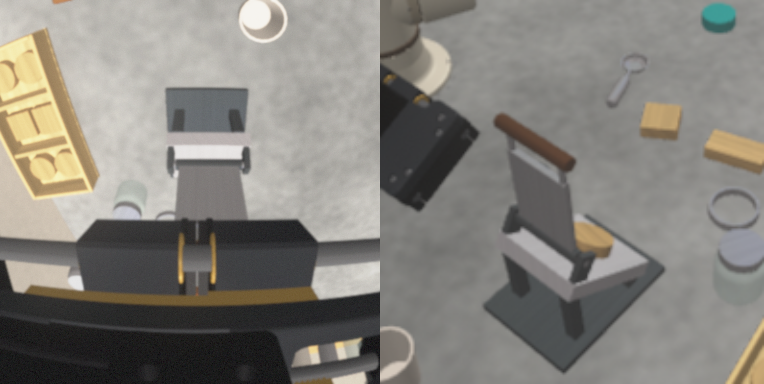

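{"method": "drive_tool", "body": {
  "deltas": [
    {"dx": 0, "dy": 0.005, "dz": 0.04, "wx": 0, "wy": -4, "wz": 0},
    {"dx": -0.003, "dy": 0.01, "dz": 0.08, "wx": 0, "wy": -8, "wz": 0},
    {"dx": -0.008, "dy": 0.015, "dz": 0.12, "wx": 0, "wy": -10, "wz": 0},
    {"dx": -0.011, "dy": 0.0174, "dz": 0.155, "wx": -0.1, "wy": -10, "wz": 0},
    {"dx": -0.013, "dy": 0.0174, "dz": 0.173, "wx": -0.1, "wy": -10, "wz": 0},
    {"dx": -0.013, "dy": 0.0174, "dz": 0.173, "wx": -0.1, "wy": -10, "wz": 0},
    {"dx": -0.013, "dy": 0.0174, "dz": 0.173, "wx": -0.1, "wy": -10, "wz": 0}
  ]
}}

```text
time_s: 16.6
tcp_pos: [0.5319, -0.2718, 0.2517]
ee_rot: [[-0.115, -0.99, 0.085], [-0.812, 0.143, 0.566], [-0.572, -0.004, -0.82]]
wrist_force: [-0.3, -0.0, 0.5]
gripper_width: 0.004
```

Run:
```python
from h import *
st(); s,_=snap('side','s12.png')
cv2.imwrite('pics/c12.png',cv2.resize(s[120:320,110:310],(600,600)))
for th in(123,118,113,108,103,98,93): rel(contact(th,70*th/123),toolR(70*th/123))
```

```text
16.6 p [ 0.5319 -0.2718  0.2517] F [-0.3192 -0.0152  0.493 ] M [-1.1485  0.3076  0.0058] w 0.004
[[-0.115  -0.9897  0.0848]
 [-0.8122  0.1428  0.5656]
 [-0.5719 -0.0039 -0.8203]]
[-29.7711  27.4318  17.1966 -32.2719 -93.3344  23.6399]
d [-0.022   0.0011  0.0199] w [-0.16 -0.14  0.28]
d [-0.0296  0.0011  0.0247] w [-0.16  2.71  0.27]
d [-0.0368  0.0011  0.0302] w [-0.17  5.55  0.27]
d [-0.0434  0.0011  0.0363] w [-0.18  8.4   0.26]
d [-0.0495  0.0011  0.043 ] w [-0.18 11.24  0.26]
d [-0.055   0.0011  0.0502] w [-0.19 14.09  0.25]
d [-0.0598  0.0011  0.0579] w [-0.2  16.93  0.25]
```

View pics/c12.png

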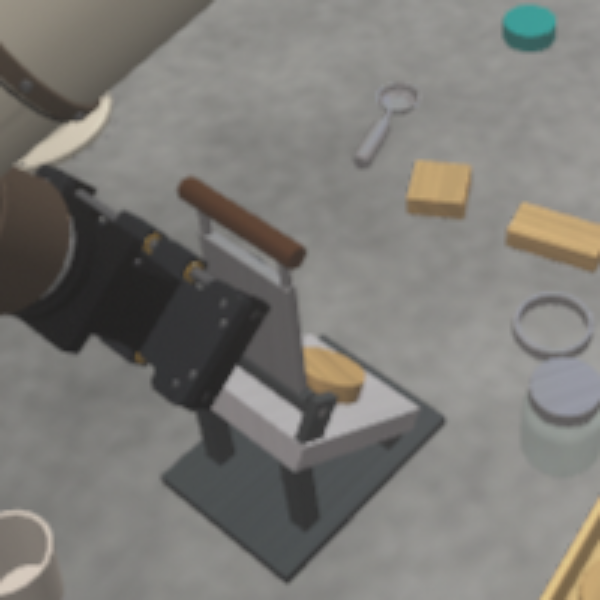

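{"method": "drive_tool", "body": {
  "deltas": [
    {"dx": -0.011, "dy": 0.001, "dz": 0.01, "wx": -0.1, "wy": 0, "wz": 0},
    {"dx": -0.018, "dy": 0.001, "dz": 0.016, "wx": -0.1, "wy": 0, "wz": 0},
    {"dx": -0.022, "dy": 0.001, "dz": 0.02, "wx": -0.1, "wy": 0, "wz": 0},
    {"dx": -0.026, "dy": 0.001, "dz": 0.022, "wx": -0.1, "wy": 1.4, "wz": 0.2},
    {"dx": -0.0296, "dy": 0.001, "dz": 0.0247, "wx": -0.1, "wy": 2.7, "wz": 0.2},
    {"dx": -0.033, "dy": 0.001, "dz": 0.0275, "wx": -0.1, "wy": 4.1, "wz": 0.2},
    {"dx": -0.0368, "dy": 0.001, "dz": 0.03, "wx": -0.1, "wy": 5.5, "wz": 0.2},
    {"dx": -0.04, "dy": 0.001, "dz": 0.033, "wx": -0.1, "wy": 7, "wz": 0.2},
    {"dx": -0.0434, "dy": 0.001, "dz": 0.0363, "wx": -0.1, "wy": 8.4, "wz": 0.2}
  ]
}}

```text
time_s: 17.55
tcp_pos: [0.5387, -0.2165, 0.2447]
ee_rot: [[-0.133, -0.989, 0.064], [-0.885, 0.148, 0.441], [-0.446, 0.002, -0.895]]
wrist_force: [0.5, -2.2, -0.0]
gripper_width: 0.006
```

Run:
```python
from h import *
st(); q(); s,_=snap('side','s13.png')
cv2.imwrite('pics/c13.png',cv2.resize(s[120:320,110:310],(600,600)))
```

```text
17.55 p [ 0.5387 -0.2165  0.2447] F [ 0.4782 -2.1757 -0.0242] M [-1.6167  0.2587 -0.0015] w 0.006
[[-0.133  -0.989   0.0642]
 [-0.8852  0.1477  0.4412]
 [-0.4459  0.0019 -0.8951]]
[-20.8725  22.4118   9.2967 -25.9572 -83.7776  16.7952]
die-frame TCP mm [131.22  -0.51 116.86] F die [ 1.69  0.79 -1.21] M die [-0.02 -1.64  0.01] w 0.006 t 17.55 werr [ -0.12 -61.48   0.09]
```

View pics/c13.png

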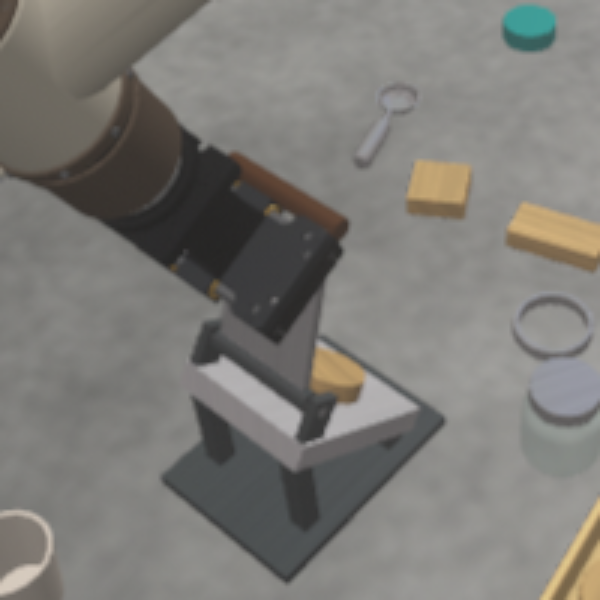

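Run:
```python
from h import *
for th in range(104,36,-4): print(th,end=' '); rel(contact(th,70*th/123),toolR(70*th/123))
```

```text
104 d [-0.0053 -0.0006  0.0021] w [ 0.08  2.31 -0.04]
100 d [-0.0106 -0.0006  0.0071] w [ 0.08  4.58 -0.04]
96 d [-0.0156 -0.0006  0.0124] w [ 0.08  6.86 -0.04]
92 d [-0.0201 -0.0006  0.018 ] w [ 0.08  9.14 -0.03]
88 d [-0.0243 -0.0006  0.024 ] w [ 0.08 11.41 -0.03]
84 d [-0.028  -0.0006  0.0302] w [ 0.08 13.69 -0.03]
80 d [-0.0312 -0.0006  0.0367] w [ 0.08 15.97 -0.03]
76 d [-0.034  -0.0006  0.0435] w [ 0.08 18.24 -0.03]
72 d [-0.0362 -0.0006  0.0504] w [ 0.08 20.52 -0.03]
68 d [-0.038  -0.0006  0.0574] w [ 0.08 22.8  -0.03]
64 d [-0.0392 -0.0006  0.0646] w [ 0.08 25.07 -0.02]
60 d [-0.04   -0.0006  0.0718] w [ 0.08 27.35 -0.02]
56 d [-0.0402 -0.0006  0.0791] w [ 0.08 29.62 -0.02]
52 d [-0.0398 -0.0006  0.0864] w [ 0.09 31.9  -0.02]
48 d [-0.039  -0.0007  0.0936] w [ 0.09 34.18 -0.02]
44 d [-0.0376 -0.0007  0.1008] w [ 0.09 36.45 -0.02]
40 d [-0.0357 -0.0007  0.1078] w [ 0.09 38.73 -0.01]
```

{"method": "drive_tool", "body": {
  "deltas": [
    {"dx": -0.0053, "dy": -0.0006, "dz": 0.002, "wx": 0, "wy": 2.3, "wz": 0},
    {"dx": -0.0106, "dy": -0.0006, "dz": 0.007, "wx": 0, "wy": 4.6, "wz": 0},
    {"dx": -0.0156, "dy": -0.0006, "dz": 0.0124, "wx": 0, "wy": 6.9, "wz": 0},
    {"dx": -0.02, "dy": -0.0006, "dz": 0.018, "wx": 0, "wy": 9.1, "wz": 0},
    {"dx": -0.0243, "dy": -0.0006, "dz": 0.024, "wx": 0, "wy": 11.4, "wz": 0},
    {"dx": -0.028, "dy": -0.0006, "dz": 0.03, "wx": 0, "wy": 13.7, "wz": 0},
    {"dx": -0.0312, "dy": -0.0006, "dz": 0.0367, "wx": 0, "wy": 16, "wz": 0},
    {"dx": -0.034, "dy": -0.0006, "dz": 0.0435, "wx": 0, "wy": 18.2, "wz": 0},
    {"dx": -0.0362, "dy": -0.0006, "dz": 0.0504, "wx": 0, "wy": 20.5, "wz": 0},
    {"dx": -0.038, "dy": -0.0006, "dz": 0.0574, "wx": 0, "wy": 22.8, "wz": 0},
    {"dx": -0.0392, "dy": -0.0006, "dz": 0.0646, "wx": 0, "wy": 25, "wz": 0}
  ]
}}

```text
time_s: 18.7
tcp_pos: [0.5486, -0.1528, 0.2046]
ee_rot: [[-0.147, -0.989, 0.002], [-0.989, 0.147, 0.027], [-0.027, 0.002, -1.0]]
wrist_force: [-0.0, -0.9, -0.3]
gripper_width: 0.009
```

Run:
```python
from h import *
q(); s,_=snap('side','s14.png')
cv2.imwrite('pics/c14.png',cv2.resize(s[120:320,110:310],(600,600)))
for th in range(60,4,-4): print(th,end=' '); rel(contact(th,70*th/123),toolR(70*th/123))
```

```text
die-frame TCP mm [ 55.42  -0.04 120.96] F die [ 0.54  0.09 -0.72] M die [-0.07 -0.23  0.04] w 0.009 t 18.7 werr [ -0.12 -36.55   0.04]
60 d [-0.0034 -0.0009  0.0047] w [0.25 2.36 0.01]
56 d [-0.0067 -0.001   0.0112] w [0.25 4.64 0.02]
52 d [-0.0095 -0.001   0.0179] w [0.25 6.92 0.02]
48 d [-0.0118 -0.001   0.0248] w [0.25 9.19 0.03]
44 d [-0.0135 -0.0011  0.0319] w [ 0.25 11.47  0.03]
40 d [-0.0148 -0.0011  0.0391] w [ 0.25 13.75  0.04]
36 d [-0.0155 -0.0011  0.0463] w [ 0.25 16.02  0.04]
32 d [-0.0157 -0.0012  0.0536] w [ 0.25 18.3   0.05]
28 d [-0.0154 -0.0012  0.0609] w [ 0.25 20.58  0.05]
24 d [-0.0146 -0.0012  0.0681] w [ 0.25 22.85  0.06]
20 d [-0.0132 -0.0013  0.0753] w [ 0.25 25.13  0.06]
16 d [-0.0113 -0.0013  0.0823] w [ 0.25 27.41  0.07]
12 d [-0.0089 -0.0013  0.0892] w [ 0.25 29.68  0.07]
8 d [-0.006  -0.0013  0.0959] w [ 0.25 31.96  0.08]
```

View pics/c14.png

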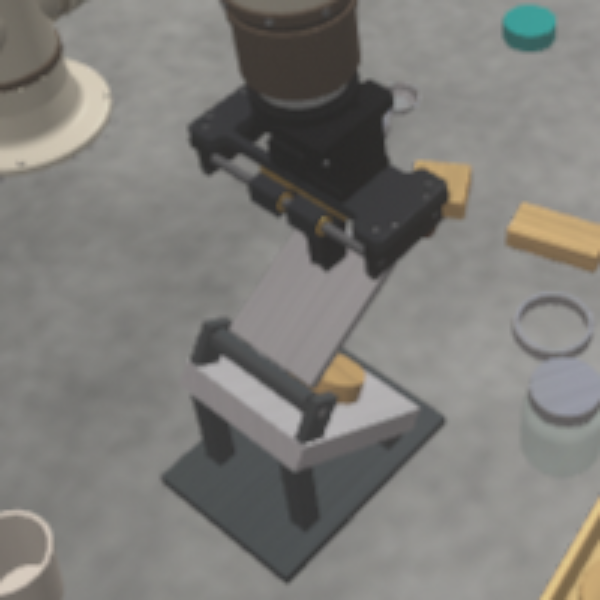

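{"method": "drive_tool", "body": {
  "deltas": [
    {"dx": -0.0034, "dy": -0.0009, "dz": 0.0047, "wx": 0.2, "wy": 2.4, "wz": 0},
    {"dx": -0.0067, "dy": -0.001, "dz": 0.011, "wx": 0.2, "wy": 4.6, "wz": 0},
    {"dx": -0.0095, "dy": -0.001, "dz": 0.018, "wx": 0.2, "wy": 6.9, "wz": 0},
    {"dx": -0.0118, "dy": -0.001, "dz": 0.0248, "wx": 0.2, "wy": 9.2, "wz": 0},
    {"dx": -0.0135, "dy": -0.001, "dz": 0.0319, "wx": 0.2, "wy": 11.5, "wz": 0},
    {"dx": -0.0148, "dy": -0.001, "dz": 0.039, "wx": 0.2, "wy": 13.7, "wz": 0},
    {"dx": -0.0155, "dy": -0.001, "dz": 0.0463, "wx": 0.2, "wy": 16, "wz": 0},
    {"dx": -0.0157, "dy": -0.001, "dz": 0.0536, "wx": 0.2, "wy": 18.3, "wz": 0},
    {"dx": -0.0154, "dy": -0.0012, "dz": 0.061, "wx": 0.2, "wy": 20.6, "wz": 0},
    {"dx": -0.0146, "dy": -0.0012, "dz": 0.068, "wx": 0.2, "wy": 22.8, "wz": 0},
    {"dx": -0.0132, "dy": -0.0012, "dz": 0.0753, "wx": 0.2, "wy": 25, "wz": 0},
    {"dx": -0.0113, "dy": -0.0013, "dz": 0.0823, "wx": 0.2, "wy": 27.4, "wz": 0},
    {"dx": -0.0089, "dy": -0.0013, "dz": 0.089, "wx": 0.2, "wy": 29.7, "wz": 0}
  ]
}}

```text
time_s: 20.05
tcp_pos: [0.5514, -0.1424, 0.1157]
ee_rot: [[-0.131, -0.989, -0.068], [-0.872, 0.147, -0.467], [0.472, -0.001, -0.882]]
wrist_force: [0.5, 0.0, 0.1]
gripper_width: 0.006
```

Run:
```python
from h import *
q(); s,_=snap('side','s15.png')
cv2.imwrite('pics/c15.png',cv2.resize(s[120:320,110:310],(600,600)))
for th in (10,8,6,4,2,0): print(th,end=' '); rel(contact(th,70*th/123),toolR(70*th/123))
```

```text
die-frame TCP mm [-4.31  1.18 54.35] F die [-0.01  0.47  0.11] M die [-0.13  0.99  0.06] w 0.006 t 20.05 werr [ 0.03 -6.85  0.11]
10 d [-0.002   0.0001  0.0025] w [0.13 1.02 0.04]
8 d [-0.0024  0.0001  0.0062] w [0.13 2.16 0.04]
6 d [-0.0026  0.0001  0.0098] w [0.12 3.3  0.04]
4 d [-0.0027  0.0001  0.0134] w [0.12 4.44 0.04]
2 d [-0.0026  0.0001  0.0171] w [0.12 5.58 0.04]
0 d [-0.0024  0.0001  0.0207] w [0.12 6.72 0.04]
```

View pics/c15.png

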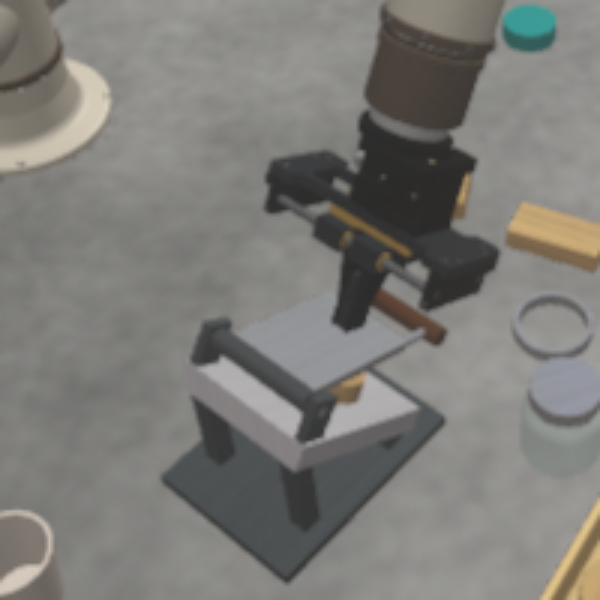

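{"method": "drive_tool", "body": {
  "deltas": [
    {"dx": -0.002, "dy": 0, "dz": 0.0025, "wx": 0.1, "wy": 1, "wz": 0},
    {"dx": -0.0024, "dy": 0, "dz": 0.006, "wx": 0.1, "wy": 2.2, "wz": 0},
    {"dx": -0.0026, "dy": 0, "dz": 0.01, "wx": 0.1, "wy": 3.3, "wz": 0},
    {"dx": -0.0027, "dy": 0, "dz": 0.0134, "wx": 0.1, "wy": 4.4, "wz": 0},
    {"dx": -0.0026, "dy": 0, "dz": 0.016, "wx": 0.1, "wy": 5.6, "wz": 0},
    {"dx": -0.0024, "dy": 0, "dz": 0.0185, "wx": 0.1, "wy": 6.7, "wz": 0},
    {"dx": -0.0024, "dy": 0, "dz": 0.0185, "wx": 0.1, "wy": 6.7, "wz": 0}
  ]
}}

```text
time_s: 20.8
tcp_pos: [0.5501, -0.1493, 0.0978]
ee_rot: [[-0.12, -0.989, -0.082], [-0.811, 0.146, -0.566], [0.572, -0.001, -0.82]]
wrist_force: [-0.8, 0.5, 0.0]
gripper_width: 0.006
```

```bash
python3 -c "
from h import *
q()"
```

```text
die-frame TCP mm [-8.83  0.9  35.58] F die [-0.27 -0.88  0.22] M die [-0.09  1.24  0.05] w 0.006 t 20.8 werr [ 0.07 -0.12  0.04]
```

{"method": "drive_tool", "body": {
  "deltas": [
    {"dx": 0, "dy": 0, "dz": 0.001, "wx": 0, "wy": 0, "wz": 0},
    {"dx": 0, "dy": 0, "dz": 0.0018, "wx": 0, "wy": 0, "wz": 0},
    {"dx": 0, "dy": 0, "dz": 0.0018, "wx": 0, "wy": 0, "wz": 0}
  ]
}}

```text
time_s: 21.1
tcp_pos: [0.5503, -0.1504, 0.097]
ee_rot: [[-0.122, -0.989, -0.081], [-0.812, 0.147, -0.565], [0.571, -0.003, -0.821]]
wrist_force: [-0.5, -0.0, 0.5]
gripper_width: 0.008
```

```bash
python3 -c "
from h import *
q()"
```

```text
die-frame TCP mm [-8.45  1.25 34.37] F die [ 0.36 -0.5   0.38] M die [-0.12  1.17  0.07] w 0.008 t 21.1 werr [ 0.13 -0.21  0.12]
```

{"method": "drive_tool", "body": {
  "deltas": [
    {"dx": 0, "dy": 0, "dz": 0.001, "wx": 0, "wy": 0, "wz": 0},
    {"dx": 0, "dy": 0, "dz": 0.0018, "wx": 0, "wy": 0, "wz": 0},
    {"dx": 0, "dy": 0, "dz": 0.0018, "wx": 0, "wy": 0, "wz": 0}
  ]
}}

```text
time_s: 21.4
tcp_pos: [0.5503, -0.1513, 0.0956]
ee_rot: [[-0.122, -0.989, -0.081], [-0.812, 0.146, -0.565], [0.571, -0.003, -0.821]]
wrist_force: [0.7, 0.1, 0.7]
gripper_width: 0.011
```

```bash
python3 -c "
from h import *
q()"
```

```text
die-frame TCP mm [-8.53  1.38 32.69] F die [0.23 0.69 0.64] M die [-0.09  1.15  0.12] w 0.011 t 21.4 werr [ 0.14 -0.2   0.1 ]
```

{"method": "drive_tool", "body": {
  "deltas": [
    {"dx": 0, "dy": 0, "dz": 0.0008, "wx": 0, "wy": 0, "wz": 0},
    {"dx": 0, "dy": 0, "dz": 0.0015, "wx": 0, "wy": 0, "wz": 0},
    {"dx": 0, "dy": 0, "dz": 0.0015, "wx": 0, "wy": 0, "wz": 0}
  ]
}}

```text
time_s: 21.7
tcp_pos: [0.5503, -0.1514, 0.0955]
ee_rot: [[-0.122, -0.989, -0.08], [-0.812, 0.145, -0.566], [0.571, -0.004, -0.821]]
wrist_force: [-4.2, 7.3, 7.8]
gripper_width: 0.004
```

```bash
python3 -c "
from h import *
q()"
```

```text
die-frame TCP mm [-8.47  1.42 32.57] F die [-0.91 -5.21 10.16] M die [-1.71  1.52  0.05] w 0.004 t 21.7 werr [ 0.22 -0.16  0.1 ]
```

Hard stop at 32.6 mm above the face; fully closed is 32.5 mm. One more small press, then I back off.

{"method": "drive_tool", "body": {
  "deltas": [
    {"dx": 0, "dy": 0, "dz": 0.0008, "wx": 0, "wy": 0, "wz": 0},
    {"dx": 0, "dy": 0, "dz": 0.0008, "wx": 0, "wy": 0, "wz": 0},
    {"dx": 0, "dy": 0, "dz": 0.0008, "wx": 0, "wy": 0, "wz": 0}
  ]
}}

```text
time_s: 22.0
tcp_pos: [0.5503, -0.1514, 0.0955]
ee_rot: [[-0.122, -0.989, -0.079], [-0.812, 0.145, -0.566], [0.571, -0.005, -0.821]]
wrist_force: [-5.5, 11.5, 12.0]
gripper_width: 0.007
```

```bash
python3 -c "
from h import *
q()"
```

```text
die-frame TCP mm [-8.46  1.47 32.53] F die [-1.79 -7.13 15.86] M die [-2.59  1.75  0.1 ] w 0.007 t 22.0 werr [ 0.26 -0.15  0.1 ]
```

{"method": "drive_tool", "body": {
  "deltas": [
    {"dx": 0, "dy": 0, "dz": -0.005, "wx": 0, "wy": 0, "wz": 0},
    {"dx": 0, "dy": 0, "dz": -0.02, "wx": 0, "wy": 0, "wz": 0},
    {"dx": 0, "dy": 0, "dz": -0.05, "wx": 0, "wy": 0, "wz": 0},
    {"dx": 0, "dy": 0, "dz": -0.09, "wx": 0, "wy": 0, "wz": 0},
    {"dx": 0, "dy": 0, "dz": -0.13, "wx": 0, "wy": 0, "wz": 0},
    {"dx": 0, "dy": 0, "dz": -0.15, "wx": 0, "wy": 0, "wz": 0},
    {"dx": 0, "dy": 0, "dz": -0.15, "wx": 0, "wy": 0, "wz": 0},
    {"dx": 0, "dy": 0, "dz": -0.15, "wx": 0, "wy": 0, "wz": 0}
  ]
}}

```text
time_s: 22.8
tcp_pos: [0.5616, -0.0679, 0.2161]
ee_rot: [[-0.121, -0.989, -0.082], [-0.812, 0.146, -0.565], [0.571, -0.002, -0.821]]
wrist_force: [0.2, -0.2, -0.8]
gripper_width: 0.006
```

Run:
```python
from h import *
q(); s,_=snap('side','s16.png'); im,_=snap('wrist','w16.png'); t,_=snap('top','t16.png')
cv2.imwrite('pics/c16.png',np.hstack([cv2.resize(s[200:310,155:265],(400,400),interpolation=2),cv2.resize(im[30:270,130:370],(400,400),interpolation=2)]))
# bar triangulation
for th in(0,2,4):
  N=np.array([np.sin(np.radians(th)),0,np.cos(np.radians(th))]);d=np.array([-np.cos(np.radians(th)),0,np.sin(np.radians(th))])
  b=cc+D@(hinge+.16*d); print(th,proj('side',b),proj('wrist',b,_ if False else load('w16.png')[1]))
```

```text
die-frame TCP mm [ -8.31   0.43 179.63] F die [-0.32  0.21 -0.81] M die [-0.08  1.18  0.13] w 0.006 t 22.8 werr [ 0.08 -0.21  0.08]
0 [[236.743  233.1719]] [[257.3177 231.6341]]
2 [[237.4436 231.341 ]] [[257.3237 233.4918]]
4 [[238.1033 229.5165]] [[257.3296 235.2441]]
```

View pics/c16.png

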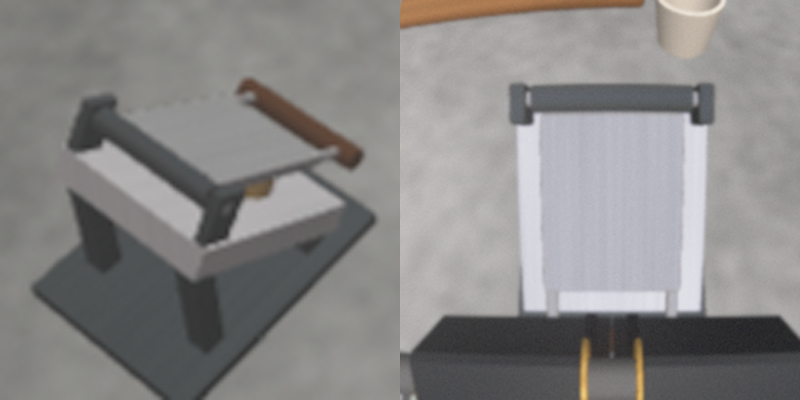

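View pics/t16.png

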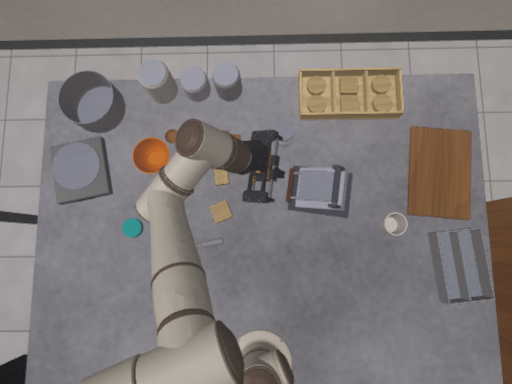

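```bash
python3 -c "
from h import *
q(); print(ticket.finish_job())"
```

```text
die-frame TCP mm [ -7.97   0.1  178.52] F die [-0.37  0.02  1.  ] M die [-0.02  1.2   0.01] w 0.005 t 22.95 werr [-0.04 -0.12  0.06]
the job is handed in; nothing more can be done
None
```

The round blank is seated in the die's cavity and the pressing plate is closed over it. I handed the job in at about 23 s. I picked the loose wooden disc, and re-gripped it once on the ledge to give the fingers more clearance.

- **Seating:** I lowered the blank square to the slope until it met the cavity floor. Contact was 7 N with the fingertips 4.2 mm above the face, against 4.6 mm expected. After release its top face measured about 71 px across, as expected for a blank sitting 15 mm above the face.
- **Plate:** I pushed the plate shut with the closed fingers at low force. It met a hard stop at 32.5 mm above the face, the fully closed value, and held under 16 N.
- **After backing off:** the side view showed the hand bar within about 1 px of its computed fully closed position. The gripper was about 18 cm clear with near-zero force.
- **Disagreements:** two early estimates of the cavity's position differed by 3–4 mm. A closer look square to the slope settled it, and the blank went in without touching the rim. The hinge's image position stayed about 2–4 mm off my model, which did no harm.
- **Not fully checked:** I touched nothing else that I know of. In the last top view the arm hid several of the other items, so I could not confirm each by image.

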